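Clear a pile of bicycle parts to their places

TASK

Take apart the pile of bicycle parts on the bench from the top down and put each part in its own place: the small round bearing tin in the small square tray, the pedal lengthways in the cardboard tray that is oblong and middling in size, the freewheel over the upright spindle and down onto its base, and the long flat tool tin from the bottom in the long plywood tray. Keep every part level, never tip one over, drop or throw it, and leave each lying flat and released in its place.

Things in the scene. Friction and masses are not known exactly. Their poses are not given: they have to be found in the camera images.
- tool_tin: Closed flat grey metal tool tin at the bottom of the pile, 170 (its x) x 66 (its y) x 30 high (all in mm), about 0.35 kg. Origin: centre of the underside, z up. At the start the freewheel and the pedal stand on its top, 40 mm from its middle along +x and -x (which is where varies), the bearing tin on one of them.
- freewheel: Steel freewheel: a round toothed ring 55 outer diameter, 24 high (all in mm), with a central through hole of 30 diameter (covered if the bearing tin stands on it), about 0.16 kg. Origin: centre of the underside, on the axis; z up along the axis. The outer side can be gripped as a plain cylinder.
- pedal: Bicycle pedal, two black rubber blocks in a steel cage, lying flat: 66 long (its x), 50 wide (its y), 24 high (mm), about 0.18 kg. Origin: under the middle of that 66 x 50 outline, at the underside, z up. The body runs from x = -33 to +19; the rest, to x = +33, is an axle stub of 12 diameter. Its sides at y = -25 and +25 are flat, for gripping.
- bearing_tin: Small plain aluminium round tin, closed, 40 diameter, 20 high (all in mm), about 0.09 kg. Origin: centre of the underside, z up. On top of the pile at the start, standing on the freewheel or on the pedal.
- tin_tray: Fixed long shallow plywood tray for the tool tin, outside 204 (its x) x 100 (its y), open on top, walls 4 thick, inside 196 x 92 (all in mm). Origin: centre of the underside on the bench, z up; inner floor 4 above it, rim 11 above it.
- pedal_tray: Fixed shallow cardboard tray for the pedal, outside 110 (its x) x 80 (its y), walls 4 thick, inside 102 x 72 (all in mm). Origin: centre of the underside on the bench, z up; inner floor 4 above it, rim 11 above it. Pedal length goes along the tray's x, either way round.
- bearing_tray: Fixed small square cardboard tray for the bearing tin, outside 74 x 74, walls 4 thick, inside 66 x 66 (all in mm). Origin: centre of the underside on the bench, z up; inner floor 4 above it, rim 11 above it.
- spindle: Fixed upright steel post of 14 diameter on a square wooden base 76 x 76 x 8 (all in mm), for the freewheel. Origin: centre of the base's underside on the bench, on the post's axis, z up. The base's top is 8 above the origin, the post's top 48 above it.
Not all that is in view belongs to the job. Leave any turquoise look-alike of the bearing_tray alone.

How it is judged:
On the way, in this order (a step that is already met when the one before it is completed fails the run):
1. the bearing tin is put in its tray first, while the freewheel and the pedal still stand on the tool tin (horizontal distance between bearing_tin and bearing_tray below 0.019 m and z of bearing_tin in the frame of bearing_tray below 0.008 m and angle between bearing_tin's own z axis and vertical below 0.08 rad and linear speed of bearing_tin below 0.02 m/s and z of each of freewheel, pedal in the frame of tool_tin above 0.02 m), for 0.2 s.
2. the freewheel and the pedal are put in their places (either first), before the tool tin is moved to its tray (horizontal distance between freewheel and spindle below 0.011 m and z of freewheel in the frame of spindle below 0.012 m and angle between each of freewheel, pedal's own z axis and vertical below 0.08 rad and linear speed of each of freewheel, pedal below 0.02 m/s and horizontal distance between pedal and pedal_tray below 0.022 m and z of pedal in the frame of pedal_tray below 0.008 m and horizontal distance between tool_tin and tin_tray above 0.05 m), for 0.2 s.
At the end, for the whole second after the job is handed in: All at rest, tilt under 0.08 rad: tin, pedal (length within 0.4 rad of its tray's) and bearing tin in their trays, centres within 19 mm (pedal 22), underside under 8 mm above the tray's; freewheel on the spindle, within 11 mm, underside under 12 mm above the base's (horizontal distance between tool_tin and tin_tray below 0.019 m and z of tool_tin in the frame of tin_tray below 0.008 m and angle between each of tool_tin, pedal, bearing_tin, freewheel's own z axis and vertical below 0.08 rad and linear speed of each of tool_tin, pedal, bearing_tin, freewheel below 0.02 m/s and horizontal distance between pedal and pedal_tray below 0.022 m and z of pedal in the frame of pedal_tray below 0.008 m and angle between the x axis of pedal and the x axis of pedal_tray, either way round below 0.4 rad and horizontal distance between bearing_tin and bearing_tray below 0.019 m and z of bearing_tin in the frame of bearing_tray below 0.008 m and horizontal distance between freewheel and spindle below 0.011 m and z of freewheel in the frame of spindle below 0.012 m); the robot touches nothing.
It fails at once if a part of the pile is tipped by more than 0.5 rad (angle between any of tool_tin, freewheel, pedal, bearing_tin's own z axis and vertical above 0.5 rad).
It fails at once if a part is dropped from height or thrown (faster than 1.5 m/s) (linear speed of any of tool_tin, freewheel, pedal, bearing_tin above 1.5 m/s).
It also fails if it takes over 120 s, if anything falls off the work surface, if the arm or the gripper's body presses on something with over 40 N, if the wrist force passes 120 N, or if a joint passes its speed limit or range.

ROBOT

A 7-joint arm with a two-finger parallel gripper is mounted at the origin on the work surface. World frame = base frame: x ahead of the robot, y to its left, z up, the work surface at z = 0. Lengths are in m, angles in rad, forces in N, time in s.
With the tool pointing down it reaches from about 0.4 to 0.85 m from the base axis. Payload 4.5 kg.
Tool frame: the origin (TCP) lies at the very end of the fingers, on their centre line; the grasp point (between the pads) lies 19 mm behind it; y points along the fingers, x is the direction in which the jaws open and shut, and the axes are right-handed (so a half turn about y gives the same grasp; the last joint's range is limited). The gripper opens to 88 mm and grips with 3 to 60 N. Pads are 18 mm wide; open, the fingers measure 123 mm over their backs; the gripper's body (75 mm by 187 mm) begins 45 mm behind the grasp point.
Start: joints at [1.37, 0.689, -0.195, 1.565, 0.157, 0.902, -0.215], TCP at [0.145, -0.608, 0.239] pointing down, gripper open.
Joint ranges: [-3.01, 3.01], [-0.46, 2.08], [-1.47, 1.51], [0.13, 2.56], [-1, 4.14], [0.04, 2.09], [-2.66, 2.66]. Speed limits (rad/s): [2.57, 2.57, 3.14, 3.14, 3.14, 3.14, 3.14].

INTERFACE

Orientations are given as a unit quaternion [x, y, z, w].
In Python, from plant import r gives the robot as it stands.
- The arm moves only by the shell command python3 -m inch 'ROWS' [OPENING] [FORCE]. ROWS is JSON, a list of rows, each a list of 6 numbers: the shift along the tool's x, y, z in mm, then the turn, a rotation vector about the tool's x, y, z in rad. In form: [[x, y, z, ax, ay, az], ...]. A call has 1 to 12 rows; each row shifts and turns the commanded pose from where the row before left it, along the tool's axes as they then stand; what a row does not reach is not made up. A row lasts 1/12 s, in which the tool goes at most 41.7 mm and 7.16 degrees, less where a joint would pass 70% of its speed; a pose out of reach is approached as far as the arm can. A call is refused whole if a number of a shift passes 41.7 or a number of a turn 0.125, either way. A call with a gripper value outside its range is refused whole. OPENING is the finger opening in mm, from 0 to 88.1, set as the call begins (- or left out, the last holds). The fingers move at their own pace and stop on an object; FORCE is the grip in N (left out, the last holds). Time passes only in rows, so rows that do not move let the fingers close. It gives the time, the measured TCP pose, the force and the opening at its end, in the units of the state.
- r.get_state(): the state, without advancing time (a new reading comes with each control period).
- r.snapshot(name): name is "scene" or "side" or "wrist"; returns a dict with "img" (384x512x3 uint8, red, green, blue), "range_z" (384x512 float32, m along the optical axis (not along the pixel's ray), 0 where there is no reading), "mtx" (3x3 intrinsics, pixels), "camera_from_world" (4x4, takes a point from world to camera coordinates); the wrist camera has in their place "tool_from_camera" (4x4, takes a point from camera to tool coordinates, whose origin is the TCP and whose axes are the tool frame's). Camera axes: x right, y down, z forward; pixel columns grow to the right and rows downward; lengths in m; the calibration is good to about 2 mm. A picture is of the moment at which its call begins: read the wrist's pose just before it.
- r.finish_job(): hands the job in, once; it reports no verdict.
The state is a dict: "clock": time; "q": joint angles; "qd": joint speeds; "joint_torque": joint torques, N m; "tool_pos": TCP position; "eef_rot": TCP orientation; "contact_force": force on the tool from outside, world axes, zero at the start; "moment": the same for the moment, N m; "opening": opening from 0.0 (shut) to 1.0 (fully open).
Only numpy, scipy, OpenCV 4.12 (cv2) and the standard library are available. Lean on these libraries where they do the work, as an engineer would, in place of code of your own. Each camera call takes 0.05 s, during which the arm holds its last target.

## Working session

There is one attempt and no reset: what is moved stays moved. The work goes in short steps, Python scripts to look and compute and a shell command to move; the robot and the scene stay as the last step left them, time stands still between calls to the robot, and variables do not carry over. Pictures are saved under pics/ and viewed, and the job is handed in when it is done.

```bash
ls; mkdir -p pics; python3 - <<'E'
from plant import r
import cv2,numpy as np
s=r.get_state()
for k in s: print(k,np.round(s[k],3))
for n in ["scene","side","wrist"]:
    d=r.snapshot(n); cv2.imwrite(f"pics/{n}0.png",d["img"][:,:,::-1]); np.savez(f"{n}0.npz",**d)
    print(n,np.round(d["mtx"],1).tolist()); print(np.round(d.get("camera_from_world",d.get("tool_from_camera")),3))
E
```

```text
pics
clock 0.0
q [ 1.37   0.69  -0.195  1.566  0.157  0.902 -0.215]
qd [-0.002  0.001 -0.    -0.002  0.002  0.001  0.001]
joint_torque [-0.0000e+00 -5.2756e+01 -1.2670e+00 -1.5342e+01 -5.3000e-02  6.0000e-03
  0.0000e+00]
tool_pos [ 0.145 -0.607  0.238]
eef_rot [-0.555  0.438 -0.437  0.556]
contact_force [-0.451 -0.097  0.009]
moment [-0.018  0.073  0.058]
opening 1.0
scene [[375.7, 0.0, 248.4], [0.0, 375.7, 187.9], [0.0, 0.0, 1.0]]
[[ 0.781  0.625 -0.014 -0.457]
 [ 0.528 -0.672 -0.52  -0.172]
 [-0.334  0.398 -0.854  1.331]
 [ 0.     0.     0.     1.   ]]
side [[372.6, 0.0, 251.0], [0.0, 372.6, 193.4], [0.0, 0.0, 1.0]]
[[ 0.872 -0.49  -0.019 -0.419]
 [-0.352 -0.598 -0.72   0.29 ]
 [ 0.341  0.635 -0.694  0.746]
 [ 0.     0.     0.     1.   ]]
wrist [[270.8, 0.0, 253.9], [0.0, 270.8, 193.9], [0.0, 0.0, 1.0]]
[[ 1.    -0.     0.     0.001]
 [-0.    -0.262  0.965 -0.145]
 [-0.    -0.965 -0.262  0.067]
 [ 0.     0.     0.     1.   ]]
```

View pics/scene0.png

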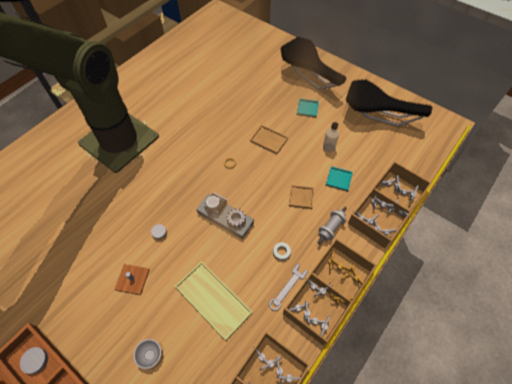

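View pics/side0.png

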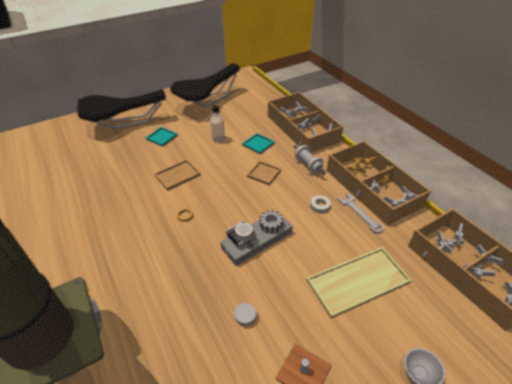

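View pics/wrist0.png

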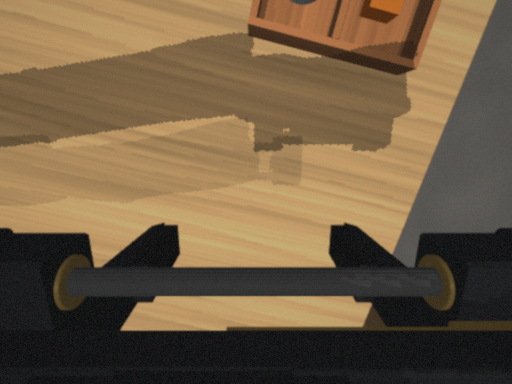

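The scene view shows the pile at (225,215): grey tool tin with the round tin towards (213,203) and the freewheel at (236,216). The pedal tray is at (268,139), the bearing tray at (301,197), the tin tray at (213,300) and the spindle at (131,279). Turquoise look-alikes are at (308,107) and (340,179). Next I'll deproject these into a top-down map.

```bash
cat > h.py <<'E'
import numpy as np,cv2
def cloud(d,T=None):
    z=d["range_z"];K=d["mtx"];h,w=z.shape
    u,v=np.meshgrid(np.arange(w),np.arange(h))
    P=np.stack([(u-K[0,2])/K[0,0]*z,(v-K[1,2])/K[1,1]*z,z],-1)
    if T is None: T=np.linalg.inv(d["camera_from_world"])
    P=P@T[:3,:3].T+T[:3,3]
    P[z<=0]=np.nan
    return P
E
python3 - <<'E'
import numpy as np,cv2
from h import *
for n in ["scene","side"]:
    d=dict(np.load(n+"0.npz"));P=cloud(d)
    ok=np.isfinite(P[...,0])
    t=ok&(abs(P[...,2])<.003)
    print(n,t.sum(),np.nanmedian(P[t][:,2]))
    # table plane check
    def at(name,u,v): print(name,u,v,np.round(P[v,u],4))
    pts=dict(scene=[("btin",213,202),("fw",236,216),("ptray",268,139),("btray",301,197),("ttray",213,300),("sp",129,274),("base",138,285)],
      side=[("btin",243,232),("fw",271,220),("ptray",178,174),("btray",264,173),("ttray",358,280),("sp",305,363),("base",315,375)])[n]
    for p in pts: at(*p)
    # ortho height + color, 1mm px  x 0.2..1.0, y -.5...5
    X=P[ok];C=d["img"][ok]
    m=(X[:,0]>.2)&(X[:,0]<1.)&(abs(X[:,1])<.5)
    # image crops, enlarged
    c=dict(scene=(190,180,90,70),side=(210,200,100,75))[n]
    cr=d["img"][c[1]:c[1]+c[3],c[0]:c[0]+c[2],::-1]
    cv2.imwrite(f"pics/{n}_crop.png",cv2.resize(cr,None,fx=7,fy=7,interpolation=cv2.INTER_CUBIC))
E
```

```text
scene 83283 -0.0004457031500606501
btin 213 202 [ 0.4629 -0.0117  0.075 ]
fw 236 216 [0.5291 0.0116 0.029 ]
ptray 268 139 [0.4151 0.3233 0.0035]
btray 301 197 [0.6389 0.2015 0.0025]
ttray 213 300 [ 0.6353 -0.2167  0.0052]
sp 129 274 [ 0.4176 -0.3125  0.0439]
base 138 285 [ 0.4447 -0.3165  0.0093]
side 86351 0.0006819954211652046
btin 243 232 [ 0.4522 -0.0162  0.0749]
fw 271 220 [0.5463 0.0155 0.032 ]
ptray 178 174 [0.4187 0.3276 0.0053]
btray 264 173 [0.6373 0.2021 0.0063]
ttray 358 280 [ 0.633  -0.2119  0.0035]
sp 305 363 [ 0.4138 -0.3139  0.0479]
base 315 375 [ 0.4289 -0.3293  0.0087]
```

View pics/scene_crop.png

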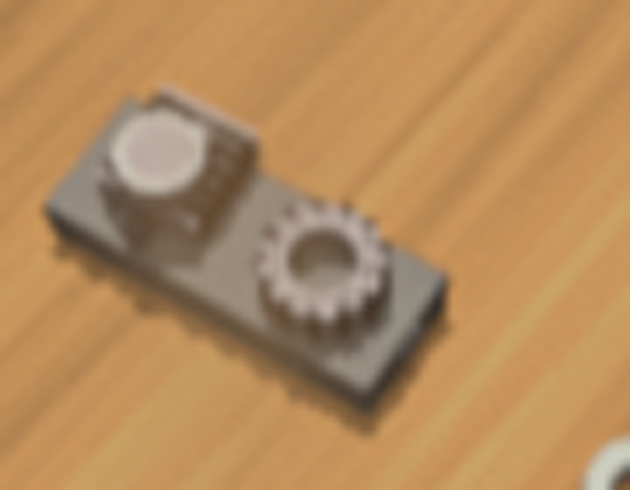

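View pics/side_crop.png

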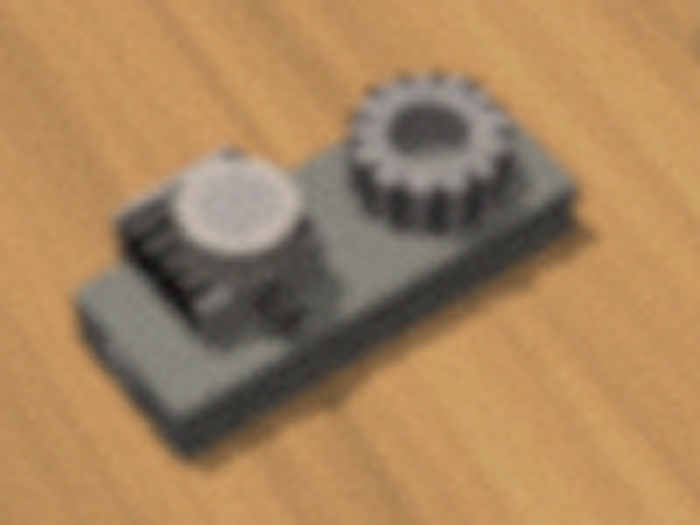

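The bearing tin stands on the pedal, which lies across the tool tin with its axle stub towards the near long side. The freewheel is at the other end. Next I'll fit the poses.

```bash
python3 - <<'E'
import numpy as np,cv2
from scipy.optimize import least_squares
from h import *
def rect(p):
    r=cv2.minAreaRect((p*1000).astype(np.float32)); return [np.round(x,1) for x in (r[0],r[1],r[2])]
def circ(p):
    m=cv2.minEnclosingCircle((p*1000).astype(np.float32)); return np.round(m[0],1),round(m[1],1)
for n in ["scene","side"]:
    d=dict(np.load(n+"0.npz"));P=cloud(d);Z=P[...,2]
    def sel(c,rad,z0,z1):
        m=(np.hypot(P[...,0]-c[0],P[...,1]-c[1])<rad)&(Z>z0)&(Z<z1)
        return P[m]
    print(n)
    b=sel((.455,-.013),.06,.068,.08); print("btin",len(b),np.median(b[:,2]),b[:,:2].mean(0),circ(b[:,:2]))
    f=sel((.535,.012),.06,.047,.06); print("fw",len(f),np.median(f[:,2]),f[:,:2].mean(0),circ(f[:,:2]))
    f=sel((.46,-.013),.06,.047,.06); print("pedal",len(f),np.median(f[:,2]),f[:,:2].mean(0),rect(f[:,:2]))
    t=sel((.50,0),.13,.02,.036); print("tin",len(t),np.median(t[:,2]),rect(t[:,:2]))
    for nm,c,rad in [("ptray",(.417,.325),.09),("btray",(.638,.202),.065),("ttray",(.634,-.214),.14),("base",(.42,-.316),.08)]:
        a=sel(c,rad,.005,.013); a2=sel(c,rad,.001,.016)
        print(nm,len(a),rect(a[:,:2]), rect(a2[:,:2]))
    s=sel((.416,-.315),.04,.02,.06); print("post",len(s),s[:,:2].mean(0), s[s[:,2]>.042][:,:2].mean(0))
E
```

```text
scene
btin 130 0.07262431064430902 [ 0.45838723 -0.01044883] (array([456.6, -10.9]), 21.6)
fw 213 0.05243648684715174 [0.53148226 0.00115973] (array([520.1,   7.5]), 45.9)
pedal 147 0.05220550933435286 [0.47043381 0.00488934] [array([472.7,   1.7]), array([86.2, 67. ]), np.float64(16.4)]
tin 639 0.028748497150063557 [array([495.5,  -3.5]), array([169.8,  67.3]), np.float64(6.6)]
ptray 217 [array([426.7, 327.6]), array([135.3,  83.7]), np.float64(7.2)] [array([418.9, 327. ]), array([173.6, 168.6]), np.float64(87.1)]
btray 172 [array([637. , 203.9]), array([74.3, 77.6]), np.float64(31.4)] [array([639.8, 197.3]), array([123.1, 118.8]), np.float64(34.2)]
ttray 720 [array([ 625.2, -192.2]), array([222.6, 214. ]), np.float64(16.8)] [array([ 632.2, -213.1]), array([274.8, 274.6]), np.float64(87.7)]
base 585 [array([ 431. , -311.4]), array([108.1,  86.6]), np.float64(27.9)] [array([ 419.7, -315.8]), array([158.2, 153.3]), np.float64(76.9)]
post 37 [ 0.41733674 -0.31433331] [ 0.41555426 -0.31422133]
side
btin 207 0.07461151559344681 [ 0.45794508 -0.01090556] (array([458.3, -10. ]), 20.6)
fw 2
[... 217 characters left out ...]
8155061101978 [array([495.9,  -2.6]), array([170.8,  68.9]), np.float64(5.6)]
ptray 482 [array([409.7, 325.5]), array([125.5,  85.6]), np.float64(8.0)] [array([415.8, 325.1]), array([176.1, 177.3]), np.float64(24.3)]
btray 290 [array([637.6, 207. ]), array([76.6, 86.1]), np.float64(29.3)] [array([637.9, 200.8]), array([126.1, 125.6]), np.float64(60.4)]
ttray 1522 [array([ 632.8, -212.8]), array([101.7, 206.8]), np.float64(84.4)] [array([ 634.2, -214.1]), array([277. , 277.1]), np.float64(7.4)]
base 1324 [array([ 415.1, -312.9]), array([76.4, 75.8]), np.float64(27.6)] [array([ 434.8, -290.8]), array([101.3, 157.8]), np.float64(60.5)]
post 94 [ 0.41341626 -0.31462111] [ 0.41472385 -0.31364933]
```

```bash
cat >> h.py <<'E'
from scipy.spatial.transform import Rotation as R
def pose():
    from plant import r
    s=r.get_state(); return s,np.array(s["tool_pos"]),R.from_quat(s["eef_rot"]).as_matrix()
def plan(x,y,z,adeg):
    "turn (about tool y, after levelling) then shift in the turned tool axes; mm, rad"
    s,p,M=pose()
    best=None
    for k in (-2,-1,0,1,2):
        a=np.radians(adeg+180*k)
        X=np.array([np.cos(a),np.sin(a),0]);Y=np.array([0,0,-1.]);T=np.stack([X,Y,np.cross(X,Y)],1)
        rv=R.from_matrix(M.T@T).as_rotvec()
        if best is None or np.linalg.norm(rv)<np.linalg.norm(best[0]): best=(rv,T)
    rv,T=best
    sh=T.T@(np.array([x,y,z])-p)*1000
    print("t%.2f"%s["clock"],"p",np.round(p*1000,1),"a",round(float(np.degrees(np.arctan2(M[1,0],M[0,0]))),1),"tilt",np.round(M[2,[0,2]],4),
     "turn",np.round(rv,3),"rows",round(float(np.linalg.norm(rv)/.12),1),"shift",np.round(sh,1),"rows",round(float(np.linalg.norm(sh)/40),1),
     "F",np.round(s["contact_force"],1),"op",round(float(s["opening"]),3),"q",np.round(s["q"],2))
if __name__=="__main__":
    import sys; plan(*map(float,sys.argv[1:5]))
E
python3 h.py .458 -.0105 .25 6
python3 - <<'E'
import numpy as np,cv2
d=np.load("side0.npz")["img"]
a=[cv2.resize(d[y:y+60,x:x+80,::-1],None,fx=5,fy=5,interpolation=cv2.INTER_CUBIC) for x,y in [(140,145),(225,140)]]
b=[cv2.resize(d[y:y+78,x:x+104,::-1],(400,300),interpolation=cv2.INTER_CUBIC) for x,y in [(306,240),(250,306)]]
cv2.imwrite("pics/crops.png",np.vstack([np.hstack(a),np.hstack(b)]))
E
```

```text
t0.15 p [ 145.3 -607.4  238.1] a -76.5 tilt [-0.0013 -0.0001] turn [-1.000e-03 -1.441e+00 -1.000e-03] rows 12.0 shift [373.4 -11.9 561. ] rows 16.8 F [-0.6  0.3  0. ] op 0.999 q [ 1.37  0.69 -0.19  1.57  0.16  0.9  -0.22]
```

View pics/crops.png

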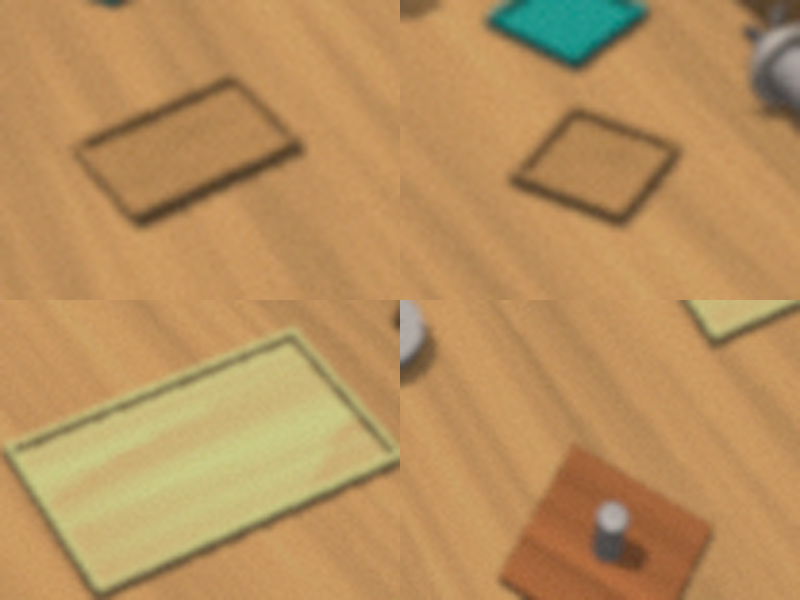

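Crops: pedal tray top-left, bearing tray top-right, plywood tray bottom-left, spindle bottom-right. I'll turn the tray corners into positions.

```bash
python3 - <<'E'
import numpy as np
d=dict(np.load("side0.npz"));K=d["mtx"];T=np.linalg.inv(d["camera_from_world"])
def ray(u,v,z):
    D=T[:3,:3]@np.linalg.inv(K)@[u,v,1];o=T[:3,3];return (o+D*(z-o[2])/D[2])[:2]*1000
for n,c,s,o in [("ptray",[(78,150),(232,80),(300,148),(138,222)],.2,(140,145)),("btray",[(112,180),(177,110),(278,150),(222,222)],.2,(225,140)),("ttray",[(8,150),(292,30),(396,156),(100,294)],.26,(306,240))]:
    q=np.array([ray(a*s+o[0],b*s+o[1],.009) for a,b in c]);e=np.roll(q,-1,0)-q
    print(n,q.mean(0).round(1),np.linalg.norm(e,axis=1).round(1),np.degrees(np.arctan2(e[:,1],e[:,0])).round(1))
E
```

```text
ptray [415.5 320.9] [103.3  79.6 104.3  76.8] [   8.   -82.6 -173.5   96.7]
btray [637.1 199.2] [73.8 69.9 70.8 72.4] [  29.1  -62.6 -148.9  119.8]
ttray [ 631.3 -214.1] [201.4  97.2 198.6  97.2] [ -4.8 -97.5 175.2  84.2]
```

```bash
python3 -m inch '[[0,0,0,0,-0.12,0],[0,0,0,0,-0.12,0],[0,0,0,0,-0.12,0],[0,0,0,0,-0.12,0],[0,0,0,0,-0.12,0],[0,0,0,0,-0.12,0],[0,0,0,0,-0.12,0],[0,0,0,0,-0.12,0],[0,0,0,0,-0.12,0],[0,0,0,0,-0.12,0],[0,0,0,0,-0.12,0],[0,0,0,0,-0.12,0]]' 88; python3 h.py .458 -.0105 .25 6
```

```text
clock: 1.15
tool_pos: [0.1452, -0.6077, 0.2384]
eef_rot: [-0.706, -0.039, 0.039, 0.706]
contact_force: [-0.5, 0.5, -0.3]
opening: 1.002
t1.15 p [ 145.2 -607.7  238.4] a 6.3 tilt [-0.0003  0.0006] turn [-0.001  0.005 -0.   ] rows 0.0 shift [373.5 -11.6 561.2] rows 16.9 F [-0.5  0.5 -0.3] op 1.002 q [ 1.58  0.74 -0.6   1.55  0.47  1.    0.96]
```

```bash
python3 -m inch '[[22,-1,33,0,0,0],[22,-1,33,0,0,0],[22,-1,33,0,0,0],[22,-1,33,0,0,0],[22,-1,33,0,0,0],[22,-1,33,0,0,0],[22,-1,33,0,0,0],[22,-1,33,0,0,0],[22,-1,33,0,0,0],[22,-1,33,0,0,0],[22,-1,33,0,0,0],[22,-1,33,0,0,0]]'; python3 h.py .458 -.0105 .25 6
python3 -m inch '[[22,0,33,0,0,0],[22,0,33,0,0,0],[22,0,33,0,0,0],[22,0,33,0,0,0],[21,0,33,0,0,0],[0,0,0,0,0,0],[0,0,0,0,0,0]]'; python3 h.py .458 -.0105 .25 6
cat > look.py <<'E'
import sys,numpy as np,cv2
from h import *
from plant import r
n=sys.argv[1]
s,p,M=pose(); d=r.snapshot("wrist")
T=np.eye(4);T[:3,:3]=M;T[:3,3]=p
d["W"]=T@d["tool_from_camera"]; np.savez(n+".npz",**d)
cv2.imwrite(f"pics/{n}.png",d["img"][:,:,::-1])
E
python3 look.py w1
```

```text
clock: 2.15
tool_pos: [0.3673, -0.185, 0.2508]
eef_rot: [0.706, 0.037, -0.037, -0.706]
contact_force: [0.8, -0.6, -0.6]
opening: 0.999
t2.15 p [ 367.3 -185.   250.8] a 5.9 tilt [-0.0001 -0.0002] turn [ 0.    -0.001 -0.   ] rows 0.0 shift [108.5   0.8 164. ] rows 4.9 F [ 0.8 -0.6 -0.6] op 0.999 q [ 0.78  0.45 -0.61  2.14  0.41  0.67 -0.02]
clock: 2.73
tool_pos: [0.4589, -0.0086, 0.2507]
eef_rot: [-0.706, -0.039, 0.038, 0.706]
contact_force: [0.1, -1.0, -0.3]
opening: 0.999
t2.73 p [458.9  -8.6 250.7] a 6.3 tilt [0.0007 0.001 ] turn [-0.001  0.005  0.001] rows 0.0 shift [-1.   0.7 -1.8] rows 0.1 F [ 0.1 -1.  -0.3] op 0.999 q [ 0.31  0.5  -0.58  2.02  0.41  0.73 -0.42]
```

View pics/w1.png

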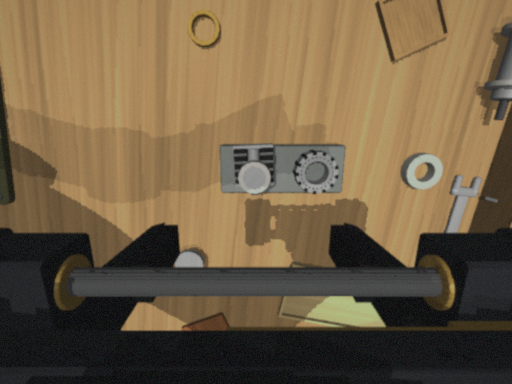

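The wrist view shows the tool tin aligned with the jaws, running (220..345, 145..193). The bearing tin is at (254,178) on the pedal and the freewheel is at (317,172). Next I'll check against depth.

```bash
python3 - <<'E'
import numpy as np,cv2
from h import *
d=dict(np.load("w1.npz"));P=cloud(d,d["W"]);Z=P[...,2]
q=P[140:200,215:350];
def s(c,rad,z0,z1):
    m=(np.hypot(q[...,0]-c[0],q[...,1]-c[1])<rad)&(q[...,2]>z0)&(q[...,2]<z1);return (q[m]*1000)
b=s((.458,-.01),.06,.065,.085);print("b",len(b),b.mean(0),cv2.minEnclosingCircle(b[:,:2].astype(np.float32)))
b=s((.5355,.001),.035,.045,.06);print("fw",len(b),b.mean(0),cv2.minEnclosingCircle(b[:,:2].astype(np.float32)))
b=s((.495,-.002),.13,.02,.036);print("tin",len(b),b.mean(0),cv2.minAreaRect(b[:,:2].astype(np.float32)))
b=s((.456,-.006),.036,.042,.06);print("ped",len(b),b.mean(0),cv2.minAreaRect(b[:,:2].astype(np.float32)))
cv2.imwrite("pics/w1c.png",cv2.resize(d["img"][135:200,210:300,::-1],None,fx=8,fy=8,interpolation=cv2.INTER_CUBIC))
E
python3 h.py .458 -.0105 .064 6
```

```text
b 834 [458.11736591  -7.83445947  73.09460333] ((458.1587829589844, -8.586792945861816), 19.937772750854492)
fw 1076 [537.32496471   3.07759089  52.6467691 ] ((538.158935546875, 2.173356294631958), 28.23972511291504)
tin 2910 [498.70328793   0.51025325  29.09470741] ((495.7691650390625, -0.10184478759765625), (170.3388214111328, 67.18915557861328), 6.25227689743042)
ped 817 [454.62391271  10.34196127  51.88634395] ((457.2969970703125, -4.1717987060546875), (49.661842346191406, 66.00081634521484), 9.261025428771973)
t2.78 p [457.8 -10.9 250.4] a 6.1 tilt [-0.0011 -0.0004] turn [ 0.     0.001 -0.001] rows 0.0 shift [  0.2 186.4   0.3] rows 4.7 F [-1.1 -0.4  0.4] op 0.998 q [ 0.31  0.5  -0.58  2.02  0.41  0.73 -0.42]
```

View pics/w1c.png

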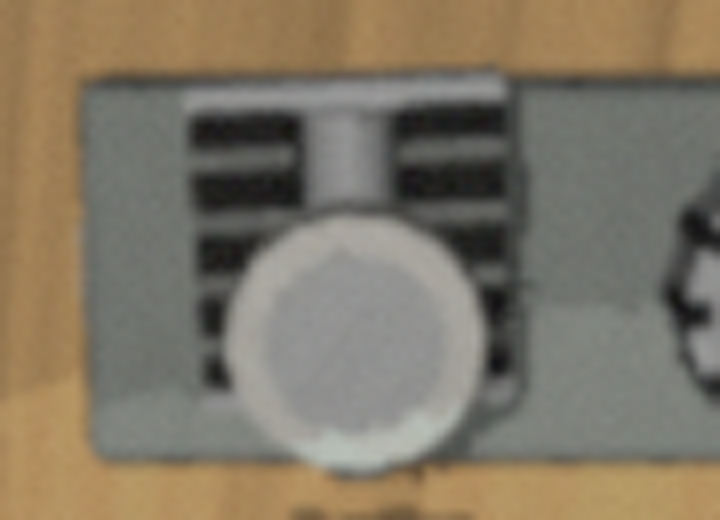

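```bash
python3 -m inch '[[0,38,0,0,0,0],[0,38,0,0,0,0],[0,38,0,0,0,0],[0,38,0,0,0,0],[0,25,0,0,0,0],[0,10,0,0,0,0],[0,0,0,0,0,0]]' 70; python3 h.py .458 -.0105 .063 6
```

```text
clock: 3.37
tool_pos: [0.4559, -0.0134, 0.0616]
eef_rot: [0.707, 0.034, -0.038, -0.705]
contact_force: [-0.2, 0.6, 0.5]
opening: 0.798
t3.37 p [455.9 -13.4  61.6] a 5.8 tilt [-0.0057 -0.0019] turn [ 0.002 -0.003 -0.006] rows 0.1 shift [ 2.4 -1.4  2.7] rows 0.1 F [-0.2  0.6  0.5] op 0.798 q [ 0.04  0.82 -0.18  2.19  0.77  0.2  -0.75]
```

```bash
python3 -m inch '[[2,-1.5,2.5,0,0,-0.005],[0,0,0,0,0,0],[0,0,0,0,0,0]]' 70; python3 h.py .458 -.0105 .063 6; python3 -m inch '[[0,0,0,0,0,0],[0,0,0,0,0,0],[0,0,0,0,0,0],[0,0,0,0,0,0],[0,0,0,0,0,0]]' 30 15; python3 h.py .458 -.0105 .063 6
```

```text
clock: 3.62
tool_pos: [0.4606, -0.0089, 0.0664]
eef_rot: [-0.706, -0.039, 0.034, 0.706]
contact_force: [0.8, -0.7, -0.1]
opening: 0.794
t3.62 p [460.6  -8.9  66.4] a 5.9 tilt [0.0074 0.0001] turn [-0.    -0.002  0.007] rows 0.1 shift [-2.8  3.4 -1.3] rows 0.1 F [ 0.8 -0.7 -0.1] op 0.794 q [ 0.04  0.81 -0.19  2.19  0.77  0.2  -0.75]
clock: 4.03
tool_pos: [0.4599, -0.0086, 0.0654]
eef_rot: [-0.706, -0.039, 0.035, 0.706]
contact_force: [0.2, 0.3, 3.0]
opening: 0.449
t4.03 p [459.9  -8.6  65.4] a 6.0 tilt [ 0.0051 -0.0002] turn [ 0.    -0.001  0.005] rows 0.0 shift [-2.1  2.4 -1.7] rows 0.1 F [0.2 0.3 3. ] op 0.449 q [ 0.03  0.82 -0.19  2.19  0.77  0.2  -0.75]
```

```bash
python3 -m inch '[[0,-5,0,0,0,0],[0,-15,0,0,0,0],[0,-25,0,0,0,0],[0,-30,0,0,0,0],[0,-25,0,0,0,0],[0,-10,0,0,0,0],[0,0,0,0,0,0]]'; python3 look.py w2; python3 h.py .6373 .202 .12 29; python3 h.py .6373 .202 .12 6
```

```text
clock: 4.62
tool_pos: [0.4605, -0.0085, 0.1775]
eef_rot: [-0.706, -0.04, 0.033, 0.706]
contact_force: [-0.4, -0.6, -2.4]
opening: 0.445
t4.67 p [459.8  -8.8 176.2] a 5.9 tilt [ 0.0072 -0.0003] turn [ 0.002 -0.403  0.007] rows 3.4 shift [257.5  56.2  98.3] rows 7.0 F [-0.4 -0.8 -1.4] op 0.448 q [ 0.23  0.62 -0.49  2.11  0.57  0.53 -0.58]
t4.67 p [459.8  -8.8 176.2] a 5.9 tilt [ 0.0072 -0.0003] turn [ 0.    -0.001  0.007] rows 0.1 shift [198.6  56.2 191.1] rows 7.0 F [-0.4 -0.8 -1.4] op 0.448 q [ 0.23  0.62 -0.49  2.11  0.57  0.53 -0.58]
```

View pics/w2.png

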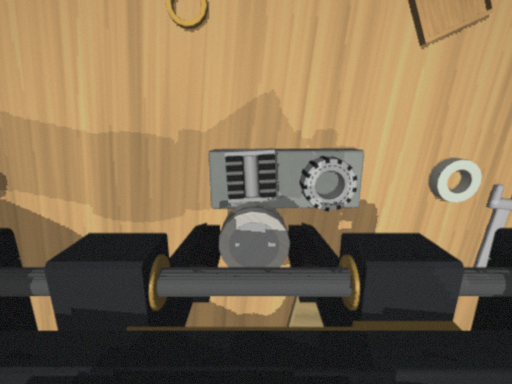

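The bearing tin is held at (254,240), and the pedal and freewheel are undisturbed on the tool tin.

```bash
python3 -m inch '[[8,0,8,0,0,0.005],[20,0,19,0,0,0],[24,0,23,0,0,0],[24,0,23,0,0,0],[24,0,23,0,0,0],[24,0,23,0,0,0],[24,0,23,0,0,0],[24,0,23,0,0,0],[18,0,17,0,0,0],[9,0,9,0,0,0],[0,0,0,0,0,0],[0,0,0,0,0,0]]'; python3 look.py w3; python3 h.py .6373 .2015 .06 6
```

```text
clock: 5.67
tool_pos: [0.6364, 0.2031, 0.1731]
eef_rot: [0.706, 0.036, -0.039, -0.706]
contact_force: [-0.3, -1.3, -2.5]
opening: 0.45
t5.72 p [636.2 201.6 173.5] a 6.0 tilt [-0.0033 -0.0019] turn [ 0.002 -0.    -0.003] rows 0.0 shift [  1.  113.5  -0.3] rows 2.8 F [-0.2 -1.2 -1. ] op 0.447 q [-0.13  0.86 -0.5   1.47  0.47  0.93 -0.65]
```

View pics/w3.png

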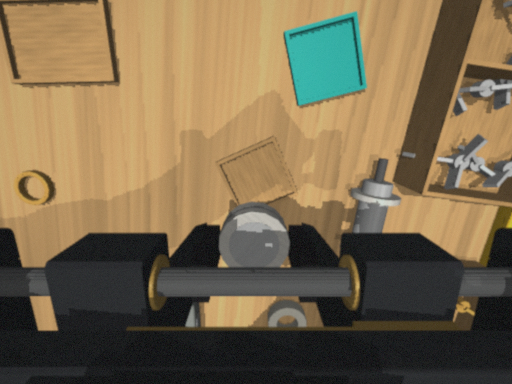

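Bearing tray corners are at (216,162), (275,138) and (297,188), with the fourth hidden behind the tin. The turquoise one at (325,58) is off to the side.

```bash
cat >> h.py <<'E'
def wray(d,u,v,z):
    T=d["W"];D=T[:3,:3]@np.linalg.inv(d["mtx"])@[u,v,1];o=T[:3,3];return ((o+D*(z-o[2])/D[2])*1000).round(1)[:2]
E
python3 - <<'E'
import numpy as np
from h import *
d=dict(np.load("w3.npz"))
c=[wray(d,*p,.010) for p in [(216,162),(275,138),(297,188)]]
print(c,(c[0]+c[2])/2,np.linalg.norm(c[1]-c[0]),np.linalg.norm(c[2]-c[1]))
E
```

```text
[array([590.2, 218.6]), array([653.9, 252.5]), array([686.7, 198.2])] [638.45 208.4 ] 72.15885254076586 63.43760714276671
```

```bash
python3 -m inch '[[2,20,0.5,0,0,0],[0,35,0,0,0,0],[0,35,0,0,0,0],[0,30,0,0,0,0],[0,15,0,0,0,0],[0,8,0,0,0,0],[0,0,0,0,0,0],[0,0,0,0,0,0]]'; python3 h.py .638 .2025 .0155 6
```

```text
clock: 6.38
tool_pos: [0.6401, 0.2029, 0.0334]
eef_rot: [-0.706, -0.037, 0.036, 0.706]
contact_force: [0.3, 0.5, -0.5]
opening: 0.445
t6.38 p [640.1 202.9  33.4] a 5.9 tilt [0.0015 0.0004] turn [-0.    -0.001  0.001] rows 0.0 shift [-2.1 17.9 -0.2] rows 0.4 F [ 0.3  0.5 -0.5] op 0.445 q [-0.17  1.04 -0.41  1.53  0.57  0.7  -0.74]
```

```bash
python3 -m inch '[[0,7,0,0,0,0],[0,4,0,0,0,0],[0,3,0,0,0,0],[0,2,0,0,0,0],[0,0,0,0,0,0],[0,0,0,0,0,0]]'; python3 h.py .638 .2025 .0155 6
```

```text
clock: 6.88
tool_pos: [0.6394, 0.2028, 0.0163]
eef_rot: [0.706, 0.037, -0.037, -0.706]
contact_force: [0.1, 0.9, -0.8]
opening: 0.448
t6.88 p [639.4 202.8  16.3] a 6.0 tilt [ 0.0001 -0.0001] turn [ 0.    -0.001  0.   ] rows 0.0 shift [-1.4  0.8 -0.2] rows 0.0 F [ 0.1  0.9 -0.8] op 0.448 q [-0.17  1.06 -0.4   1.53  0.58  0.67 -0.75]
```

```bash
python3 -m inch '[[0,1,0,0,0,0],[0,0,0,0,0,0]]';python3 -m inch '[[0,1,0,0,0,0],[0,0,0,0,0,0]]'
```

```text
clock: 7.05
tool_pos: [0.6396, 0.2029, 0.0156]
eef_rot: [-0.706, -0.037, 0.037, 0.706]
contact_force: [0.5, 0.7, -0.5]
opening: 0.445
clock: 7.22
tool_pos: [0.6396, 0.203, 0.0154]
eef_rot: [0.706, 0.037, -0.036, -0.706]
contact_force: [-2.7, -0.9, 6.7]
opening: 0.443
```

Contact with the floor at 6.7 N. Releasing and retreating.

```bash
python3 -m inch '[[0,0,0,0,0,0],[0,0,0,0,0,0],[0,0,0,0,0,0],[0,-5,0,0,0,0],[0,-20,0,0,0,0],[0,-38,0,0,0,0],[0,-38,0,0,0,0],[0,-38,0,0,0,0],[0,-10,0,0,0,0],[0,0,0,0,0,0]]' 60; python3 look.py w4; python3 h.py .537 .0015 .16 96
```

```text
clock: 8.05
tool_pos: [0.6416, 0.2041, 0.1675]
eef_rot: [-0.705, -0.039, 0.034, 0.707]
contact_force: [-0.4, -0.1, -0.3]
opening: 0.678
t8.10 p [640.1 203.  164.6] a 5.9 tilt [0.0027 0.0005] turn [-0.003  1.57   0.002] rows 13.1 shift [ 189.7    4.6 -123.6] rows 5.7 F [-0.6 -0.4 -1.5] op 0.682 q [-0.13  0.87 -0.5   1.47  0.48  0.92 -0.66]
```

View pics/w4.png

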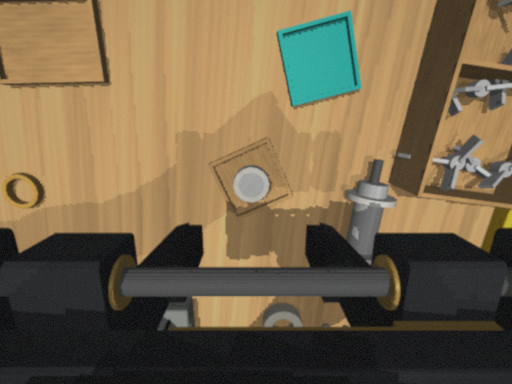

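The bearing tin at (251,184) lies in its tray, whose corners are (210,165), (268,138), (292,190) and (238,215). I'll measure the offset and go to the freewheel.

```bash
python3 - <<'E'
import numpy as np
from h import *
d=dict(np.load("w4.npz"))
c=np.array([wray(d,*p,.010) for p in [(210,165),(268,138),(292,190),(238,215)]])
print(c,c.mean(0),wray(d,251,184,.024))
E
python3 -m inch '[[0,0,0,0,0.12,0],[0,0,0,0,0.12,0],[0,0,0,0,0.12,0],[0,0,0,0,0.12,0],[0,0,0,0,0.12,0],[0,0,0,0,0.12,0],[0,0,0,0,0.12,0],[0,0,0,0,0.12,0],[0,0,0,0,0.12,0],[0,0,0,0,0.12,0],[0,0,0,0,0.12,0],[0,0,0,0,0.12,0]]' 84; python3 h.py .536 .0015 .20 96
```

```text
[[591.3 217.3]
 [652.8 253.6]
 [687.2 198. ]
 [627.9 161.3]] [639.8  207.55] [639.1 203.4]
clock: 9.1
tool_pos: [0.6378, 0.2017, 0.1603]
eef_rot: [0.556, -0.44, 0.439, -0.552]
contact_force: [0.2, 0.9, 0.4]
opening: 0.95
t9.10 p [637.8 201.7 160.3] a -76.9 tilt [ 0.0017 -0.005 ] turn [0.005 0.124 0.002] rows 1.0 shift [ 188.5  -39.7 -122.2] rows 5.7 F [0.2 0.9 0.4] op 0.95 q [-0.32  0.84 -0.1   1.49  0.1   0.83 -1.8 ]
```

```bash
python3 -m inch '[[0,-10,0,0,0.124,0],[20,-20,-13,0,0,0],[32,-10,-20,0,0,0],[36,0,-23,0,0,0],[36,0,-23,0,0,0],[36,0,-23,0,0,0],[21,0,-14,0,0,0],[8,0,-6,0,0,0],[0,0,0,0,0,0],[0,0,0,0,0,0]]' 84; python3 look.py w5;  python3 h.py .536 .0015 .04 96
```

```text
clock: 9.93
tool_pos: [0.5405, 0.0053, 0.2022]
eef_rot: [0.527, -0.472, 0.471, -0.527]
contact_force: [-0.7, 0.2, 0.2]
opening: 0.954
t9.98 p [541.1   6.5 202.5] a -83.5 tilt [-0.0015 -0.    ] turn [ 0.     0.008 -0.001] rows 0.1 shift [  4.4 162.5  -5.6] rows 4.1 F [0.9 0.5 1.1] op 0.951 q [-0.03  0.63 -0.11  1.86  0.1   0.66 -1.65]
```

View pics/w5.png

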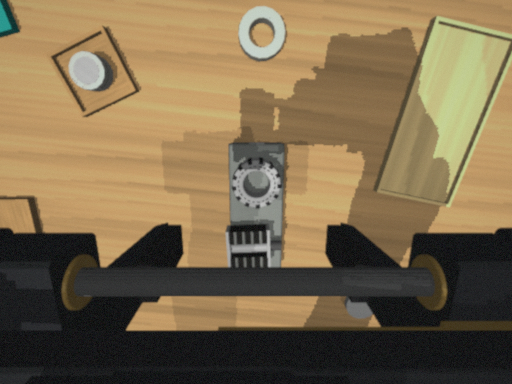

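The freewheel is at (257,184), the pedal at (249,247) and the bearing tin in its tray at (88,71). Measuring the freewheel, the tool tin and the tin tray.

```bash
python3 - <<'E'
import numpy as np,cv2
from h import *
d=dict(np.load("w5.npz"));P=cloud(d,d["W"]);q=P[138:225,220:295]
def s(z0,z1):
    m=(q[...,2]>z0)&(q[...,2]<z1);return (q[m]*1000)
b=s(.045,.062);print("fw",len(b),b.mean(0),cv2.minEnclosingCircle(b[:,:2].astype(np.float32)))
print(wray(d,257,181,.054))
c=np.array([wray(d,*p,.011) for p in [(438,17),(515,43),(449,205),(377,191)]]);print(c, c[[0,2]].mean(0),np.linalg.norm(np.diff(c,axis=0),axis=1))
E
```

```text
fw 1381 [540.10577028   2.42546786  52.93772124] ((539.1336059570312, 2.2597289085388184), 27.92621612548828)
[542.6   1.4]
[[ 737.2 -175.8]
 [ 721.9 -268.6]
 [ 529.1 -252.2]
 [ 537.2 -154.7]] [ 633.15 -214.  ] [ 94.05280432 193.49625319  97.83588299]
```

```bash
python3 -m inch '[[4,35,-4,0,0.008,0],[0,38,0,0,0,0],[0,38,0,0,0,0],[0,30,0,0,0,0],[0,15,0,0,0,0],[0,0,0,0,0,0],[0,0,0,0,0,0]]';  python3 h.py .5375 .0018 .039 96
```

```text
clock: 10.57
tool_pos: [0.5372, 0.0021, 0.0463]
eef_rot: [-0.526, 0.473, -0.472, 0.526]
contact_force: [0.3, -0.2, 1.2]
opening: 0.956
t10.57 p [537.2   2.1  46.3] a -83.9 tilt [-0.0011 -0.0009] turn [ 0.001  0.001 -0.001] rows 0.0 shift [0.3 7.3 0.3] rows 0.2 F [ 0.3 -0.2  1.2] op 0.956 q [-0.06  0.89 -0.05  1.96  0.14  0.3  -1.69]
```

```bash
python3 -m inch '[[0,5,0,0,0,0],[0,3,0,0,0,0],[0,0,0,0,0,0],[0,0,0,0,0,0],[0,0,0,0,0,0],[0,0,0,0,0,0],[0,0,0,0,0,0],[0,0,0,0,0,0]]' 40 20;  python3 h.py .5375 .0018 .039 96
```

```text
clock: 11.23
tool_pos: [0.5373, 0.0002, 0.0399]
eef_rot: [-0.525, 0.473, -0.474, 0.525]
contact_force: [-1.3, 1.2, 6.2]
opening: 0.611
t11.23 p [5.373e+02 2.000e-01 3.990e+01] a -84.1 tilt [-0.0003  0.0012] turn [-0.001 -0.002 -0.   ] rows 0.0 shift [-1.6  0.9  0.3] rows 0.0 F [-1.3  1.2  6.2] op 0.611 q [-0.06  0.9  -0.05  1.96  0.14  0.28 -1.69]
```

```bash
python3 -m inch '[[0,-3,0,0,0,0],[0,-10,0,0,0,0],[0,-20,0,0,0,0],[0,-30,0,0,0,0],[0,-35,0,0,0,0],[0,-25,0,0,0,0],[0,-10,0,0,0,0],[0,0,0,0,0,0]]';  python3 h.py .4155 -.314 .17 96; python3 look.py w6
```

```text
clock: 11.9
tool_pos: [0.5382, -0.0004, 0.1746]
eef_rot: [-0.524, 0.473, -0.475, 0.526]
contact_force: [-0.1, -0.3, -1.6]
opening: 0.616
t11.90 p [ 5.382e+02 -4.000e-01  1.746e+02] a -84.1 tilt [0.0005 0.0048] turn [-0.005 -0.003  0.001] rows 0.0 shift [ 299.     4.6 -154.8] rows 8.4 F [-0.1 -0.3 -1.6] op 0.616 q [-0.03  0.66 -0.1   1.9   0.11  0.58 -1.66]
```

View pics/w6.png

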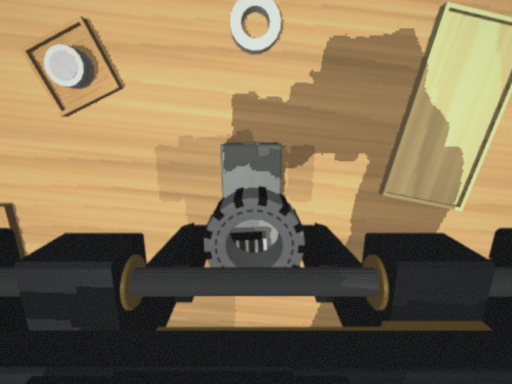

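The freewheel is held level at (254,240). Moving over the spindle.

```bash
python3 -m inch '[[10,0,-5,0,0,0],[24,0,-12,0,0,0],[32,0,-17,0,0,0],[32,0,-17,0,0,0],[32,0,-17,0,0,0],[32,0,-17,0,0,0],[32,0,-17,0,0,0],[32,0,-17,0,0,0],[32,0,-16,0,0,0],[24,0,-12,0,0,0],[12,0,-6,0,0,0],[5,0,-2,0,0,0]]'; python3 -m inch '[[0,0,0,0,0,0],[0,0,0,0,0,0]]'; python3 look.py w7;  python3 h.py .4155 -.314 .10 96
```

```text
clock: 12.95
tool_pos: [0.4094, -0.3166, 0.1702]
eef_rot: [0.525, -0.477, 0.474, -0.523]
contact_force: [0.7, 0.0, -2.2]
opening: 0.612
clock: 13.12
tool_pos: [0.413, -0.3122, 0.1712]
eef_rot: [-0.525, 0.474, -0.473, 0.525]
contact_force: [0.2, 1.3, -2.6]
opening: 0.611
t13.17 p [ 413.6 -311.6  171.5] a -84.0 tilt [-0.0021 -0.0007] turn [ 0.001  0.    -0.002] rows 0.0 shift [ 2.5 71.5  1.6] rows 1.8 F [ 0.4 -0.6 -1.9] op 0.613 q [ 0.67  0.65 -0.18  1.95  0.21  0.55 -1.12]
```

View pics/w7.png

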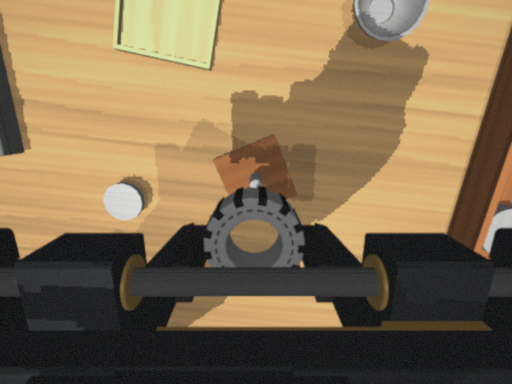

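The spindle's post tip shows at (257,183), just above the ring at (254,240). Base corners are at (214,158), (275,136) and (296,190).

```bash
python3 - <<'E'
import numpy as np,cv2
from h import *
d=dict(np.load("w7.npz"))
print(wray(d,257,183,.048),(wray(d,214,158,.008)+wray(d,296,190,.008))/2)
P=cloud(d,d["W"])[170:190,245:270]; m=(P[...,2]>.035)&(P[...,2]<.06); print(m.sum(),(P[m]*1000).mean(0)); print(np.argwhere(m).mean(0)+[170,245])
# fw in hand
P=cloud(d,d["W"])[185:272,200:310]; m=(P[...,2]>.17)&(P[...,2]<.20); print(m.sum(),(P[m]*1000).mean(0),cv2.minEnclosingCircle((P[m][:,:2]*1000).astype(np.float32)))
cv2.imwrite("pics/w7c.png",cv2.resize(d["img"][125:255,195:315,::-1],None,fx=4,fy=4,interpolation=cv2.INTER_CUBIC))
E
```

```text
[ 418.6 -315.3] [ 419.6  -313.95]
117 [ 419.06317333 -313.10616605   45.41257681]
[181.75213675 254.91452991]
5471 [ 422.62271765 -312.14264435  182.97271399] ((419.0102844238281, -312.4672546386719), 31.38981056213379)
```

View pics/w7c.png

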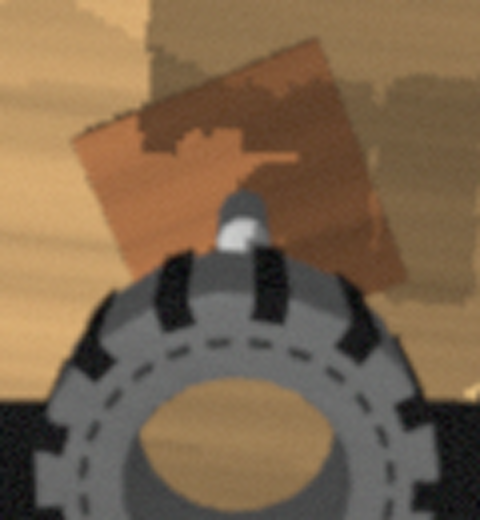

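```bash
python3 - <<'E'
import numpy as np,cv2
from h import *
d=dict(np.load("w7.npz"))
for v in (238,241,244): print(wray(d,254.4,v,.1855),wray(d,254.4-50.6,v,.1855),wray(d,254.4+50.6,v,.1855))
P=cloud(d,d["W"]);print((P[183:275:4,254]*1000).round(0).tolist())
E
```

```text
[ 420.4 -312.4] [ 417.6 -286. ] [ 423.2 -338.8]
[ 418.7 -312.6] [ 415.9 -286.1] [ 421.5 -339.1]
[ 417.  -312.8] [ 414.2 -286.2] [ 419.8 -339.3]
[[418.0, -312.0, 48.0], [442.0, -310.0, 163.0], [442.0, -310.0, 172.0], [442.0, -310.0, 181.0], [441.0, -310.0, 184.0], [439.0, -310.0, 184.0], [437.0, -310.0, 185.0], [435.0, -311.0, 184.0], [433.0, -311.0, 185.0], [362.0, -318.0, 0.0], [356.0, -319.0, -1.0], [351.0, -319.0, -1.0], [346.0, -320.0, 1.0], [340.0, -320.0, -0.0], [334.0, -321.0, -1.0], [329.0, -321.0, -0.0], [324.0, -322.0, 0.0], [317.0, -323.0, -2.0], [401.0, -314.0, 167.0], [401.0, -314.0, 171.0], [400.0, -314.0, 176.0], [440.0, -310.0, 248.0], [440.0, -310.0, 249.0]]
```

```bash
python3 -m inch '[[1,15,2,0,0,0],[0,25,0,0,0,0],[0,30,0,0,0,0],[0,20,0,0,0,0],[0,6,0,0,0,0],[0,0,0,0,0,0],[0,0,0,0,0,0]]'; python3 look.py w8;  python3 h.py .4175 -.314 .018 96
```

```text
clock: 13.75
tool_pos: [0.4163, -0.3134, 0.0767]
eef_rot: [-0.525, 0.473, -0.473, 0.526]
contact_force: [0.7, -0.0, -1.8]
opening: 0.608
t13.80 p [ 416.6 -314.    77.2] a -84.0 tilt [0.0008 0.0016] turn [-0.002 -0.001  0.001] rows 0.0 shift [ 0.1 59.2  0.9] rows 1.5 F [ 0.  -0.1 -2.5] op 0.612 q [ 0.63  0.82 -0.12  2.    0.26  0.33 -1.17]
```

View pics/w8.png

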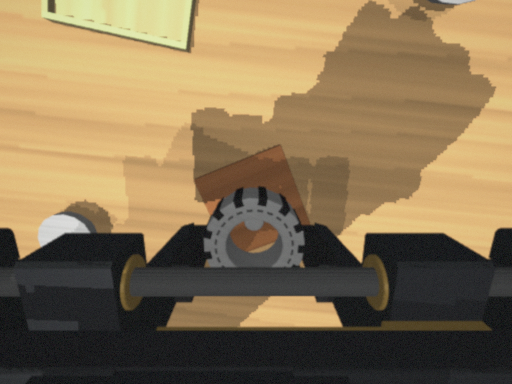

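```bash
python3 - <<'E'
from plant import r
import cv2,numpy as np
o=[]
for n,(x,y) in dict(scene=(90,235),side=(260,300)).items():
    d=r.snapshot(n); o.append(cv2.resize(d["img"][y:y+80,x:x+80,::-1],(400,400),interpolation=cv2.INTER_CUBIC))
cv2.imwrite("pics/s8.png",np.hstack(o))
E
```

```text
(no output)
```

View pics/s8.png

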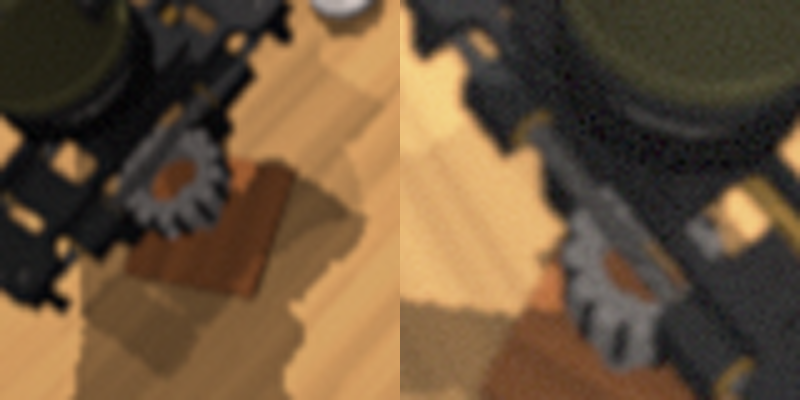

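The post tip shows through the hole at about (253,224) in the wrist view. The fixed cameras show the ring over the base. Checking the post against the hole.

```bash
python3 - <<'E'
import numpy as np,cv2
from h import *
d=dict(np.load("w8.npz"))
P=cloud(d,d["W"])*1000
for u in (246,254,262): print((P[186:274:4,u]).round(0).astype(int).tolist())
print(wray(d,253,224,.048))
cv2.imwrite("pics/w8c.png",cv2.resize(d["img"][180:275,195:315,::-1],None,fx=5,fy=5,interpolation=cv2.INTER_CUBIC))
E
```

```text
[[431, -306, 6], [445, -307, 75], [445, -307, 83], [444, -307, 88], [443, -307, 91], [440, -308, 89], [438, -308, 89], [436, -308, 90], [434, -308, 90], [416, -309, 48], [412, -309, 46], [392, -310, 7], [389, -310, 8], [385, -311, 6], [382, -311, 8], [377, -311, 7], [374, -312, 8], [404, -311, 72], [404, -311, 77], [404, -311, 81], [404, -311, 86], [443, -309, 155]]
[[432, -313, 8], [445, -311, 75], [445, -311, 84], [445, -311, 90], [443, -311, 90], [441, -312, 89], [439, -312, 90], [437, -312, 90], [434, -312, 90], [415, -314, 46], [413, -315, 48], [393, -317, 7], [389, -317, 7], [386, -317, 7], [382, -318, 7], [378, -318, 7], [370, -319, -1], [403, -316, 70], [404, -316, 75], [404, -315, 81], [404, -315, 86], [442, -311, 154]]
[[446, -316, 66], [446, -315, 77], [446, -315, 85], [445, -315, 90], [443, -315, 90], [441, -316, 91], [439, -316, 89], [437, -316, 90], [435, -316, 89], [416, -320, 48], [398, -323, 8], [394, -323, 8], [390, -324, 7], [387, -324, 8], [383, -325, 8], [375, -326, -1], [371, -326, -1], [406, -320, 73], [405, -320, 78], [405, -320, 82], [405, -320, 86], [443, -314, 154]]
[ 414.5 -313.7]
```

View pics/w8c.png

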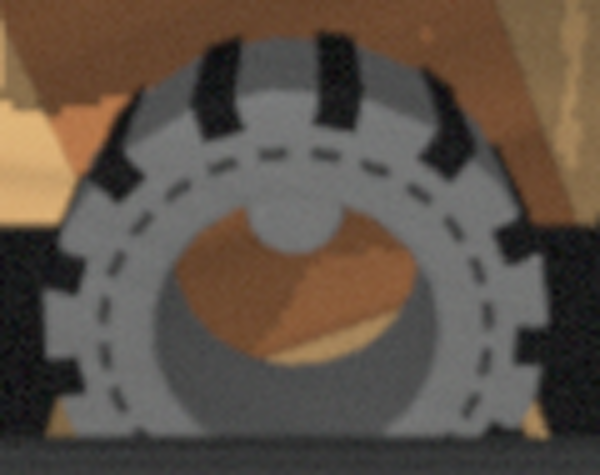

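The ring centre is at x about 419 and the post at about 417, which is well inside the 8 mm play. Lowering.

```bash
python3 -m inch '[[0,8,-1.5,0,0,0],[0,12,0,0,0,0],[0,12,0,0,0,0],[0,10,0,0,0,0],[0,6,0,0,0,0],[0,4,0,0,0,0],[0,0,0,0,0,0],[0,0,0,0,0,0]]'; python3 h.py .416 -.314 .018 96
```

```text
clock: 14.57
tool_pos: [0.4141, -0.3144, 0.0243]
eef_rot: [0.525, -0.474, 0.474, -0.525]
contact_force: [0.1, -0.1, -2.6]
opening: 0.613
t14.57 p [ 414.1 -314.4   24.3] a -84.1 tilt [0.0001 0.0001] turn [-0.    -0.002  0.   ] rows 0.0 shift [-0.2  6.3  2. ] rows 0.2 F [ 0.1 -0.1 -2.6] op 0.613 q [ 0.61  0.92 -0.07  2.02  0.28  0.22 -1.18]
```

```bash
python3 -m inch '[[0,3,1,0,0,0],[0,2,0,0,0,0],[0,0,0,0,0,0]]';python3 -m inch '[[0,1,0,0,0,0],[0,0,0,0,0,0]]';python3 -m inch '[[0,1,0,0,0,0],[0,0,0,0,0,0]]'
```

```text
clock: 14.82
tool_pos: [0.4151, -0.3143, 0.0192]
eef_rot: [-0.525, 0.474, -0.474, 0.525]
contact_force: [-0.0, 0.4, -1.4]
opening: 0.611
clock: 14.98
tool_pos: [0.415, -0.3143, 0.0182]
eef_rot: [0.525, -0.474, 0.474, -0.525]
contact_force: [0.0, 0.1, -1.9]
opening: 0.614
clock: 15.15
tool_pos: [0.415, -0.3144, 0.0179]
eef_rot: [0.525, -0.473, 0.474, -0.525]
contact_force: [-1.2, 0.8, 4.0]
opening: 0.615
```

Contact with the base at the expected height. Releasing and retreating.

```bash
python3 -m inch '[[0,0,0,0,0,0],[0,0,0,0,0,0],[0,0,0,0,0,0],[0,-5,0,0,0,0],[0,-20,0,0,0,0],[0,-38,0,0,0,0],[0,-38,0,0,0,0],[0,-38,0,0,0,0],[0,-38,0,0,0,0],[0,-15,0,0,0,0],[0,0,0,0,0,0]]' 80; python3 look.py w9; python3 h.py .456 -.007 .20 8
```

```text
clock: 16.07
tool_pos: [0.417, -0.3157, 0.2136]
eef_rot: [-0.524, 0.471, -0.477, 0.525]
contact_force: [-0.4, -0.8, -0.9]
opening: 0.908
t16.12 p [ 415.8 -315.   211.3] a -84.1 tilt [0.003  0.0034] turn [-0.005  1.534 -0.   ] rows 12.8 shift [ -82.7   11.3 -299.4] rows 7.8 F [-0.2 -0.4  0.3] op 0.906 q [ 0.69  0.59 -0.21  1.91  0.2   0.65 -1.11]
```

View pics/w9.png

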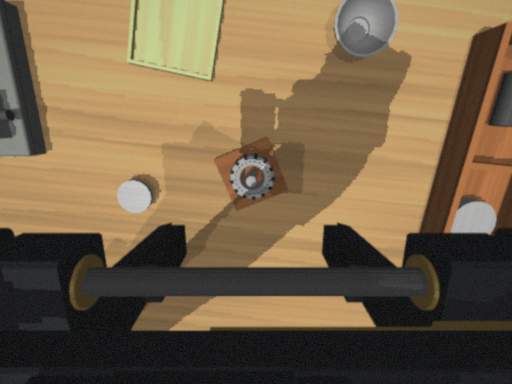

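The freewheel rests flat over the post at (252,176). Now the pedal: turn back and move above it.

```bash
python3 -m inch '[[0,0,0,0,-0.12,0],[0,0,0,0,-0.12,0],[0,0,0,0,-0.12,0],[0,0,0,0,-0.12,0],[0,0,0,0,-0.12,0],[0,0,0,0,-0.12,0],[0,0,0,0,-0.12,0],[0,0,0,0,-0.12,0],[0,0,0,0,-0.12,0],[0,0,0,0,-0.12,0],[0,0,0,0,-0.12,0],[0,0,0,0,-0.12,0]]' 80;python3 -m inch '[[0,0,0,0,-0.12,0],[0,0,0,0,-0.04,0],[0,0,0,0,0,0]]'; python3 h.py .456 -.007 .22 8
```

```text
clock: 17.12
tool_pos: [0.4139, -0.3137, 0.2076]
eef_rot: [-0.706, 0.009, -0.007, 0.708]
contact_force: [0.1, -0.8, -0.0]
opening: 0.91
clock: 17.37
tool_pos: [0.4139, -0.3137, 0.2076]
eef_rot: [-0.705, -0.046, 0.048, 0.707]
contact_force: [0.3, 0.2, -0.9]
opening: 0.913
t17.37 p [ 413.9 -313.7  207.6] a 7.6 tilt [-0.0021  0.0029] turn [-0.003 -0.007 -0.002] rows 0.1 shift [ 84.4 -12.4 297.9] rows 7.7 F [ 0.3  0.2 -0.9] op 0.913 q [ 0.97  0.67 -0.68  1.9   0.58  0.79  0.1 ]
```

```bash
python3 -m inch '[[3,-2,10,-0.003,0,0],[8,-2,25,0,0,0],[10,-2,36,0,0,0],[10,-2,36,0,0,0],[10,-2,36,0,0,0],[10,-2,36,0,0,0],[10,0,36,0,0,0],[10,0,36,0,0,0],[8,0,28,0,0,0],[4,0,13,0,0,0],[1,0,6,0,0,0],[0,0,0,0,0,0]]'; python3 -m inch '[[0,0,0,0,0,0],[0,0,0,0,0,0]]'; python3 look.py w10; python3 h.py .456 -.007 .04 8
python3 - <<'E'
import cv2,numpy as np
from h import *
d=dict(np.load("w10.npz"))
cv2.imwrite("pics/w10c.png",cv2.resize(d["img"][130:230,190:350,::-1],None,fx=5,fy=5,interpolation=cv2.INTER_CUBIC))
P=cloud(d,d["W"])*1000;q=P[130:225,190:360].reshape(-1,3);q=q[abs(q[:,0]-495)<120]
b=q[(q[:,2]>43)&(q[:,2]<60)];print(len(b),b.mean(0),cv2.minAreaRect(b[:,:2].astype(np.float32)))
b=q[(q[:,2]>24)&(q[:,2]<36)];print(len(b),b.mean(0),cv2.minAreaRect(b[:,:2].astype(np.float32)))
E
```

```text
clock: 18.37
tool_pos: [0.4586, -0.0058, 0.2203]
eef_rot: [0.706, 0.048, -0.048, -0.705]
contact_force: [0.7, -0.3, 0.0]
opening: 0.906
clock: 18.53
tool_pos: [0.4584, -0.0094, 0.2201]
eef_rot: [0.707, 0.045, -0.046, -0.704]
contact_force: [0.1, -0.2, -0.7]
opening: 0.91
t18.58 p [458.6  -9.5 220.1] a 7.4 tilt [-0.0011 -0.0039] turn [ 0.004 -0.011 -0.001] rows 0.1 shift [ -2.2 180.1   2.8] rows 4.5 F [-0.7  0.9 -0.2] op 0.905 q [ 0.34  0.57 -0.65  2.06  0.54  0.69 -0.54]
1937 [456.60614346   1.85094129  51.19815949] ((457.2525939941406, -4.258823394775391), (49.75473403930664, 66.13545227050781), 8.818310737609863)
4976 [509.8552668   -0.51111245  29.02119993] ((495.6357727050781, -1.18524169921875), (171.2830047607422, 68.74566650390625), 6.390541076660156)
```

View pics/w10c.png

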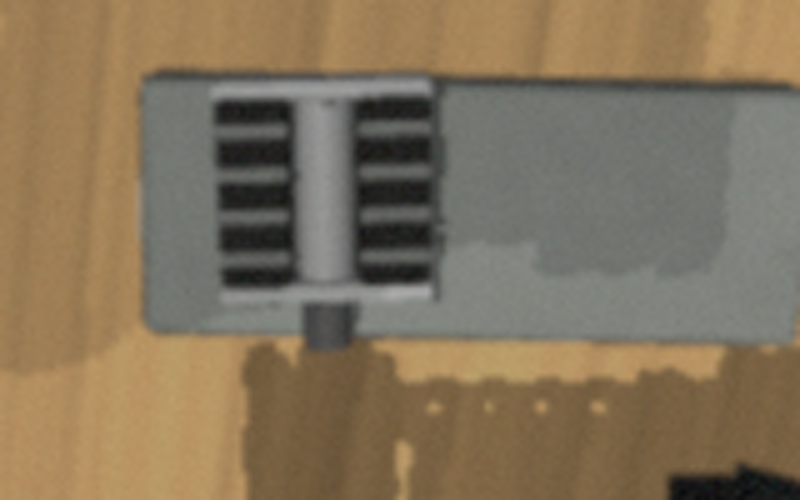

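The pedal lies at yaw 8.8° with its stub towards the near edge, and its outline fits 49.8 × 66.1 mm.

```bash
python3 h.py .4563 .0017 .039 8.8; python3 -m inch '[[-1,25,7,0.004,-0.024,0],[0,38,4,0,0,0],[0,38,0,0,0,0],[0,38,0,0,0,0],[0,25,0,0,0,0],[0,10,0,0,0,0],[0,0,0,0,0,0],[0,0,0,0,0,0]]' 70; python3 h.py .4563 .0017 .039 8.8
```

```text
t18.58 p [458.6  -9.5 220.1] a 7.4 tilt [-0.0011 -0.0039] turn [ 0.004 -0.025 -0.001] rows 0.2 shift [ -0.5 181.1  11.4] rows 4.5 F [-0.7  0.9 -0.2] op 0.905 q [ 0.34  0.57 -0.65  2.06  0.54  0.69 -0.54]
clock: 19.25
tool_pos: [0.4562, 0.0021, 0.0461]
eef_rot: [0.705, 0.054, -0.055, -0.705]
contact_force: [-0.2, -0.1, -0.8]
opening: 0.796
t19.25 p [456.2   2.1  46.1] a 8.9 tilt [-0.0012  0.0001] turn [-0.     0.001 -0.001] rows 0.0 shift [-0.   7.1 -0.4] rows 0.2 F [-0.2 -0.1 -0.8] op 0.796 q [ 0.01  0.86 -0.19  2.2   0.98  0.18 -0.94]
```

```bash
python3 -m inch '[[0,5,0,0,0,0],[0,3,0,0,0,0],[0,0,0,0,0,0],[0,0,0,0,0,0],[0,0,0,0,0,0],[0,0,0,0,0,0],[0,0,0,0,0,0],[0,0,0,0,0,0]]' 35 25;  python3 h.py .4563 .0017 .039 8.8
```

```text
clock: 19.92
tool_pos: [0.4567, 0.0029, 0.0387]
eef_rot: [-0.705, -0.055, 0.055, 0.705]
contact_force: [0.6, -1.1, 3.6]
opening: 0.561
t19.92 p [456.7   2.9  38.7] a 8.9 tilt [0.0007 0.0007] turn [-0.001  0.002  0.001] rows 0.0 shift [-0.6 -0.3 -1.1] rows 0.0 F [ 0.6 -1.1  3.6] op 0.561 q [-0.01  0.87 -0.16  2.2   1.01  0.14 -0.96]
```

```bash
python3 -m inch '[[0,-3,0,0,0,0],[0,-10,0,0,0,0],[0,-20,0,0,0,0],[0,-30,0,0,0,0],[0,-35,0,0,0,0],[0,-25,0,0,0,0],[0,-15,0,0,0,0],[0,-5,0,0,0,0],[0,0,0,0,0,0]]';  python3 h.py .412 .321 .18 8.8; python3 look.py w11
```

```text
clock: 20.67
tool_pos: [0.4568, 0.0027, 0.1822]
eef_rot: [-0.705, -0.056, 0.054, 0.705]
contact_force: [0.4, 0.4, -2.0]
opening: 0.561
t20.67 p [456.8   2.7 182.2] a 8.9 tilt [0.0017 0.0007] turn [-0.001  0.002  0.002] rows 0.0 shift [  4.4   2.2 321.4] rows 8.0 F [ 0.4  0.4 -2. ] op 0.561 q [ 0.29  0.63 -0.62  2.1   0.65  0.6  -0.64]
```

View pics/w11.png

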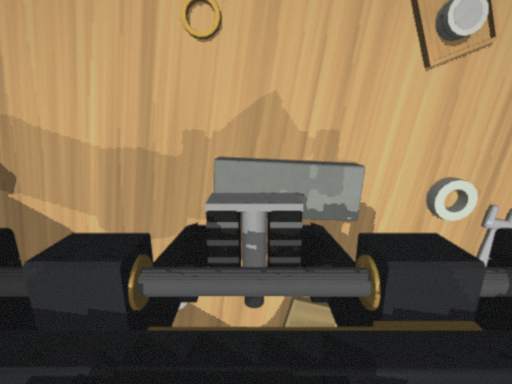

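The pedal is held level at (255,230) and the tool tin stayed in place. Moving towards the pedal tray.

```bash
python3 -m inch '[[0,0,10,0,0,0],[0,0,22,0,0,0],[0,0,30,0,0,0],[1,0,34,0,0,0],[1,0,34,0,0,0],[1,0,34,0,0,0],[1,0,34,0,0,0],[0,0,34,0,0,0],[0,0,34,0,0,0],[0,0,28,0,0,0],[0,0,18,0,0,0],[0,0,9,0,0,0]]'; python3 -m inch '[[0,0,0,0,-0.06,0],[0,0,0,0,-0.11,0],[0,0,0,0,-0.12,0],[0,0,0,0,-0.12,0],[0,0,0,0,-0.12,0],[0,0,0,0,-0.12,0],[0,0,0,0,-0.12,0],[0,0,0,0,-0.12,0],[0,0,0,0,-0.12,0],[0,0,0,0,-0.12,0],[0,0,0,0,-0.12,0],[0,0,0,0,-0.12,0]]';python3 -m inch '[[0,0,0,0,-0.12,0],[0,0,0,0,-0.06,0],[0,0,0,0,0,0],[0,0,0,0,0,0]]'; python3 look.py w12; python3 h.py .409 .321 .02 97.7
```

```text
clock: 21.72
tool_pos: [0.408, 0.3247, 0.1804]
eef_rot: [-0.704, -0.056, 0.058, 0.706]
contact_force: [-0.3, -0.3, -1.6]
opening: 0.565
clock: 22.72
tool_pos: [0.4101, 0.3193, 0.1803]
eef_rot: [0.51, 0.489, -0.491, -0.51]
contact_force: [0.1, -0.2, -1.4]
opening: 0.567
clock: 23.05
tool_pos: [0.4102, 0.3197, 0.1806]
eef_rot: [-0.465, -0.532, 0.533, 0.466]
contact_force: [1.1, -0.4, -1.1]
opening: 0.562
t23.10 p [410.3 319.9 180.8] a 97.6 tilt [-0.0004  0.0013] turn [-0.001 -0.001 -0.   ] rows 0.0 shift [  1.2 160.8   1.1] rows 4.0 F [ 0.1  0.4 -2. ] op 0.567 q [-0.19  0.81 -0.99  1.92  0.87  0.92  0.08]
```

View pics/w12.png

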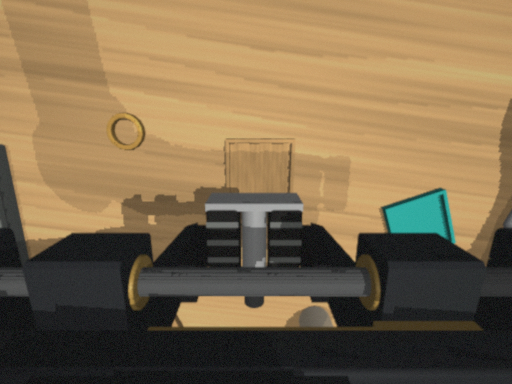

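The tray's base-side end shows at (225,139)–(294,139), square with the jaws.

```bash
python3 - <<'E'
import numpy as np
from h import *
d=dict(np.load("w12.npz"))
a,b,c,e=[wray(d,*p,.011) for p in [(224.5,138.5),(294.5,138.5),(223,188),(294,190)]]
print(a,b,np.linalg.norm(b-a),c,e)
v=(b-a)/np.linalg.norm(b-a); n=np.array([-v[1],v[0]]); print(np.degrees(np.arctan2(v[1],v[0])),(a+b)/2+55*n,(a+b)/2-55*n)
E
```

```text
[367.2 279.3] [356.6 358.5] 79.9061950038919 [425.3 283.6] [416.4 368.2]
97.62307329324119 [307.38607902 311.60394492] [416.41392098 326.19605508]
```

```bash
python3 -m inch '[[3.5,15,1,0,0,0],[0,30,0,0,0,0],[0,38,0,0,0,0],[0,35,0,0,0,0],[0,22,0,0,0,0],[0,12,0,0,0,0],[0,5,0,0,0,0],[0,0,0,0,0,0],[0,0,0,0,0,0]]'; python3 h.py .409 .3235 .013 97.7
```

```text
clock: 23.85
tool_pos: [0.4092, 0.3245, 0.0251]
eef_rot: [0.465, 0.533, -0.532, -0.465]
contact_force: [-0.5, 0.4, -2.0]
opening: 0.564
t23.85 p [409.2 324.5  25.1] a 97.7 tilt [ 0.0014 -0.0004] turn [0.    0.    0.001] rows 0.0 shift [-1.  12.1  0.3] rows 0.3 F [-0.5  0.4 -2. ] op 0.564 q [-0.32  1.04 -0.77  1.99  1.23  0.69 -0.21]
```

```bash
python3 -m inch '[[0,5,0,0,0,0],[0,4,0,0,0,0],[0,2,0,0,0,0],[0,0,0,0,0,0]]';python3 -m inch '[[0,1,0,0,0,0],[0,0,0,0,0,0]]';python3 -m inch '[[0,1,0,0,0,0],[0,0,0,0,0,0]]'
```

```text
clock: 24.18
tool_pos: [0.4092, 0.3239, 0.0135]
eef_rot: [0.465, 0.533, -0.532, -0.465]
contact_force: [0.4, -0.1, -1.4]
opening: 0.568
clock: 24.35
tool_pos: [0.4092, 0.3242, 0.0128]
eef_rot: [0.465, 0.533, -0.532, -0.465]
contact_force: [-0.8, -0.6, -1.5]
opening: 0.563
clock: 24.52
tool_pos: [0.4092, 0.3242, 0.0127]
eef_rot: [0.465, 0.533, -0.532, -0.465]
contact_force: [-0.3, -1.8, 7.3]
opening: 0.57
```

Contact with the floor. Releasing with a limited opening so the fingers stay clear of the walls, then lifting.

```bash
python3 -m inch '[[0,0,0,0,0,0],[0,0,0,0,0,0],[0,0,0,0,0,0],[0,-5,0,0,0,0],[0,-20,0,0,0,0],[0,-38,0,0,0,0],[0,-38,0,0,0,0],[0,-38,0,0,0,0],[0,-38,0,0,0,0],[0,-10,0,0,0,0],[0,0,0,0,0,0],[0,0,0,0,0,0]]' 62; python3 look.py w13; python3 h.py .496 -.001 .20 96.2;python3 h.py .496 -.001 .20 -83.8
```

```text
clock: 25.52
tool_pos: [0.4093, 0.3234, 0.1985]
eef_rot: [0.465, 0.533, -0.532, -0.465]
contact_force: [0.8, 0.5, -0.8]
opening: 0.702
t25.57 p [408.9 322.8 197.5] a 97.7 tilt [-0.001   0.0012] turn [-0.001  0.027 -0.001] rows 0.2 shift [-331.4   -2.5  -51.6] rows 8.4 F [-0.  -0.8 -0.8] op 0.699 q [-0.19  0.79 -0.99  1.9   0.83  0.94  0.12]
t25.57 p [408.9 322.8 197.5] a 97.7 tilt [-0.001   0.0012] turn [-0.001  0.027 -0.001] rows 0.2 shift [-331.4   -2.5  -51.6] rows 8.4 F [-0.  -0.8 -0.8] op 0.699 q [-0.19  0.79 -0.99  1.9   0.83  0.94  0.12]
```

View pics/w13.png

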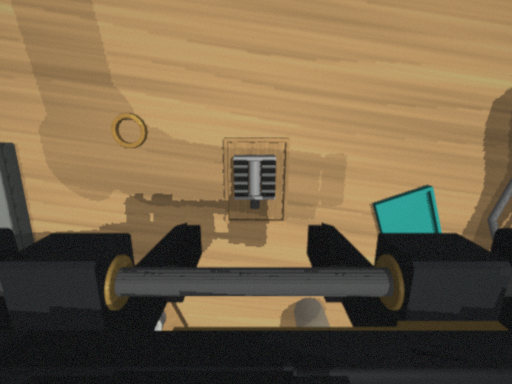

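The pedal lies lengthways in its tray, running 155..208 against tray rows 138..220. Now the tool tin.

```bash
python3 -m inch '[[-12,0,-2,0,0.013,0],[-26,0,-4,0,0.014,0],[-34,0,-5,0,0,0],[-34,0,-5,0,0,0],[-34,0,-5,0,0,0],[-34,0,-5,0,0,0],[-34,0,-5,0,0,0],[-34,0,-5,0,0,0],[-34,0,-5,0,0,0],[-29,0,-5,0,0,0],[-18,0,-4,0,0,0],[-8,0,-1,0,0,0]]' 86; python3 -m inch '[[0,0,0,0,0,0],[0,0,0,0,0,0]]'; python3 look.py w14; python3 h.py .496 -.0015 .008 96.3
```

```text
clock: 26.57
tool_pos: [0.4955, -0.0042, 0.1961]
eef_rot: [-0.473, -0.523, 0.526, 0.475]
contact_force: [0.0, -0.5, -0.9]
opening: 0.977
clock: 26.73
tool_pos: [0.4954, 0.0011, 0.1977]
eef_rot: [0.471, 0.526, -0.526, -0.473]
contact_force: [0.5, 0.9, 0.6]
opening: 0.978
t26.78 p [495.5   2.  198. ] a 96.3 tilt [0.0023 0.0008] turn [-0.001  0.     0.002] rows 0.0 shift [-3.5e+00  1.9e+02 -1.0e-01] rows 4.8 F [-0.1  1.   0.6] op 0.978 q [ 0.51  0.78 -1.04  1.97  0.86  0.92  0.69]
```

View pics/w14.png

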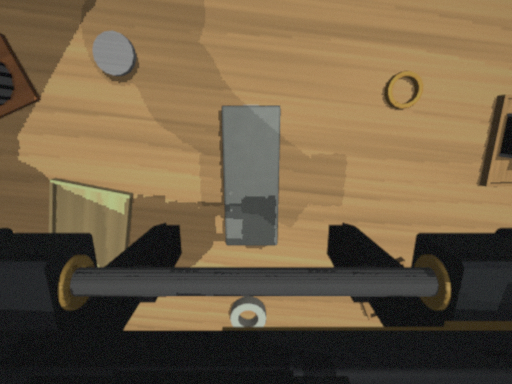

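```bash
python3 - <<'E'
import numpy as np,cv2
from h import *
d=dict(np.load("w14.npz"));P=cloud(d,d["W"])*1000;q=P[98:250,210:295].reshape(-1,3)
b=q[(q[:,2]>22)&(q[:,2]<36)];print(len(b),b.mean(0),cv2.minAreaRect(b[:,:2].astype(np.float32)))
c=np.array([wray(d,*p,.03) for p in [(222.5,106),(280,106),(277,244),(226,244)]]);print(c,c.mean(0))
E
```

```text
7747 [489.52663164  -3.9543257   29.01160443] ((495.005126953125, -3.3936424255371094), (169.51661682128906, 66.16878509521484), 6.282690525054932)
[[416.5 -42.6]
 [409.7  20.3]
 [574.2  38.5]
 [581.1 -25.3]] [495.375  -2.275]
```

The tool tin outline fits (169.5 × 66.2) at about (495.3, -2.5), yaw 6.3°.

```bash
python3 -m inch '[[-4.5,25,-0.5,0,0,0],[0,38,0,0,0,0],[0,38,0,0,0,0],[0,34,0,0,0,0],[0,20,0,0,0,0],[0,0,0,0,0,0],[0,0,0,0,0,0]]' 88; python3 h.py .4953 -.0025 .009 96.3
```

```text
clock: 27.37
tool_pos: [0.4965, -0.0017, 0.0432]
eef_rot: [0.47, 0.527, -0.527, -0.472]
contact_force: [-0.6, -0.1, 0.3]
opening: 0.998
t27.37 p [496.5  -1.7  43.2] a 96.4 tilt [0.0023 0.0016] turn [-0.002  0.001  0.002] rows 0.0 shift [-0.6 34.2  1.3] rows 0.9 F [-0.6 -0.1  0.3] op 0.998 q [ 0.38  1.   -0.81  2.06  1.25  0.7   0.39]
```

```bash
python3 -m inch '[[-0.5,10,1,0,0,0],[0,10,0,0,0,0],[0,8,0,0,0,0],[0,5,0,0,0,0],[0,1,0,0,0,0],[0,0,0,0,0,0],[0,0,0,0,0,0]]' 88; python3 h.py .4953 -.0025 .009 96.3; python3 -m inch '[[0,0,0,0,0,0],[0,0,0,0,0,0],[0,0,0,0,0,0],[0,0,0,0,0,0],[0,0,0,0,0,0],[0,0,0,0,0,0]]' 50 35;  python3 h.py .4953 -.0025 .009 96.3
```

```text
clock: 27.95
tool_pos: [0.4966, -0.004, 0.01]
eef_rot: [0.472, 0.527, -0.526, -0.472]
contact_force: [-0.5, 0.1, -0.0]
opening: 0.997
t27.95 p [496.6  -4.   10. ] a 96.2 tilt [ 0.0012 -0.0009] turn [ 0.001 -0.002  0.001] rows 0.0 shift [1.6 1.  1.1] rows 0.1 F [-0.5  0.1 -0. ] op 0.997 q [ 0.36  1.06 -0.77  2.06  1.35  0.67  0.31]
clock: 28.45
tool_pos: [0.4964, -0.0036, 0.0096]
eef_rot: [0.472, 0.527, -0.526, -0.473]
contact_force: [0.4, 1.6, 2.2]
opening: 0.742
t28.45 p [496.4  -3.6   9.6] a 96.2 tilt [ 0.0021 -0.0004] turn [ 0.    -0.001  0.002] rows 0.0 shift [1.2 0.6 0.9] rows 0.0 F [0.4 1.6 2.2] op 0.742 q [ 0.36  1.06 -0.77  2.06  1.35  0.67  0.31]
```

```bash
python3 -m inch '[[0,-2,0,0,0,0],[0,-6,0,0,0,0],[0,-12,0,0,0,0],[0,-20,0,0,0,0],[0,-25,0,0,0,0],[0,-22,0,0,0,0],[0,-12,0,0,0,0],[0,-5,0,0,0,0],[0,0,0,0,0,0]]';  python3 h.py .6335 -.214 .115 84.8; python3 look.py w15
```

```text
clock: 29.2
tool_pos: [0.4965, -0.0049, 0.1142]
eef_rot: [0.473, 0.526, -0.526, -0.472]
contact_force: [-0.5, 0.7, -4.1]
opening: 0.741
t29.20 p [496.5  -4.9 114.2] a 96.2 tilt [-0.    -0.001] turn [0.001 0.198 0.   ] rows 1.7 shift [-195.8   -0.8 -155.4] rows 6.2 F [-0.5  0.7 -4.1] op 0.741 q [ 0.44  0.89 -0.9   2.04  1.05  0.78  0.55]
```

View pics/w15.png

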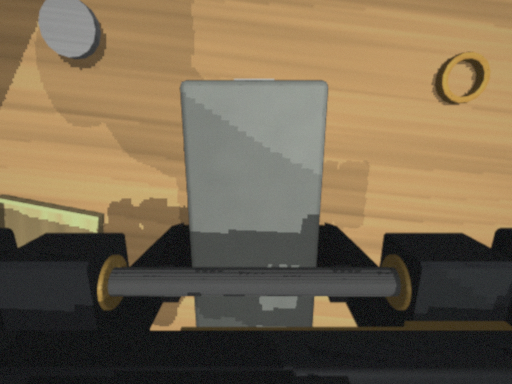

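The tool tin is held level. Turning it onto the tray's yaw, then moving over.

```bash
python3 -m inch '[[0,0,0,0,0.03,0],[0,0,0,0,0.07,0],[0,0,0,0,0.07,0],[0,0,0,0,0.028,0],[0,0,0,0,0,0]]'; python3 -m inch '[[-8,0,-6,0,0,0],[-16,0,-13,0,0,0],[-22,0,-18,0,0,0],[-22,0,-18,0,0,0],[-22,0,-18,0,0,0],[-22,0,-18,0,0,0],[-22,0,-18,0,0,0],[-22,0,-17,0,0,0],[-18,0,-14,0,0,0],[-12,0,-9,0,0,0],[-7,0,-5,0,0,0],[-3,0,-1,0,0,0]]';python3 -m inch '[[0,0,0,0,0,0],[0,0,0,0,0,0]]'; python3 look.py w16;  python3 h.py .6335 -.214 .014 84.8
python3 - <<'E'
from plant import r
import cv2,numpy as np
o=[]
for n,(x,y) in dict(scene=(160,240),side=(300,220)).items():
    d=r.snapshot(n); o.append(cv2.resize(d["img"][y:y+120,x:x+120,::-1],(400,400),interpolation=cv2.INTER_CUBIC))
cv2.imwrite("pics/s16.png",np.hstack(o))
E
```

```text
clock: 29.67
tool_pos: [0.4956, -0.0047, 0.1124]
eef_rot: [-0.521, -0.477, 0.478, 0.522]
contact_force: [-0.8, 0.1, -4.6]
opening: 0.745
clock: 30.67
tool_pos: [0.6329, -0.2149, 0.1119]
eef_rot: [-0.522, -0.477, 0.477, 0.523]
contact_force: [0.3, -0.4, -4.0]
opening: 0.749
clock: 30.83
tool_pos: [0.6323, -0.212, 0.1128]
eef_rot: [-0.52, -0.478, 0.478, 0.522]
contact_force: [-0.5, 1.3, -4.9]
opening: 0.745
t30.88 p [ 632.4 -211.7  113. ] a 85.0 tilt [0.002  0.0013] turn [-0.001  0.004  0.002] rows 0.0 shift [-2.2 99.  -1.3] rows 2.5 F [-0.5  0.4 -4.5] op 0.742 q [ 0.68  1.05 -0.91  1.5   0.9   1.05  1.04]
```

View pics/w16.png

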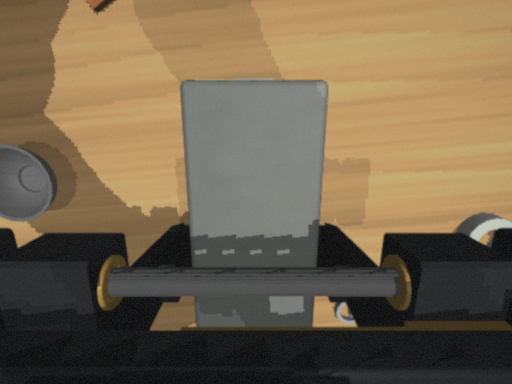

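View pics/s16.png

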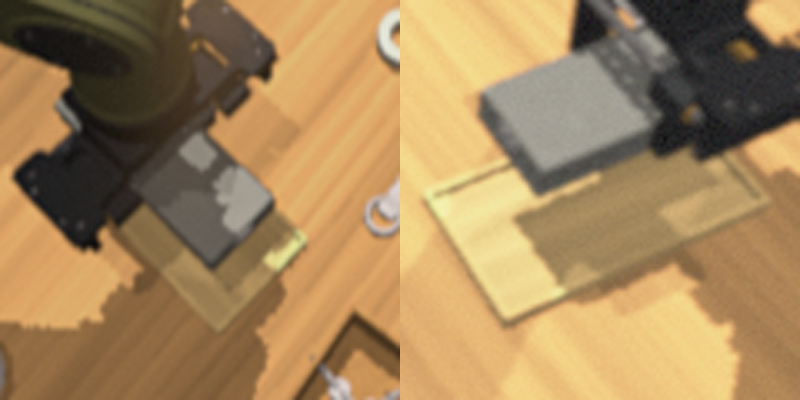

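The tin is over the tray and parallel to it. Lowering to just above the rim, then a check.

```bash
python3 -m inch '[[-2,12,-1,0,0.003,0],[0,22,0,0,0,0],[0,22,0,0,0,0],[0,14,0,0,0,0],[0,6,0,0,0,0],[0,2,0,0,0,0],[0,0,0,0,0,0],[0,0,0,0,0,0]]';  python3 h.py .6333 -.2137 .014 84.8
python3 - <<'E'
from plant import r
import cv2,numpy as np
o=[]
for n,(x,y) in dict(scene=(160,240),side=(300,220)).items():
    d=r.snapshot(n); o.append(cv2.resize(d["img"][y:y+120,x:x+120,::-1],(400,400),interpolation=cv2.INTER_CUBIC))
cv2.imwrite("pics/s17.png",np.hstack(o))
E
```

```text
clock: 31.65
tool_pos: [0.6348, -0.2152, 0.0362]
eef_rot: [0.523, 0.477, -0.476, -0.523]
contact_force: [0.7, -0.3, -4.9]
opening: 0.744
t31.65 p [ 634.8 -215.2   36.2] a 84.7 tilt [ 0.0013 -0.0017] turn [ 0.002 -0.002  0.001] rows 0.0 shift [ 1.4 22.2  1.7] rows 0.6 F [ 0.7 -0.3 -4.9] op 0.744 q [ 0.66  1.14 -0.85  1.52  0.99  0.95  0.98]
```

View pics/s17.png

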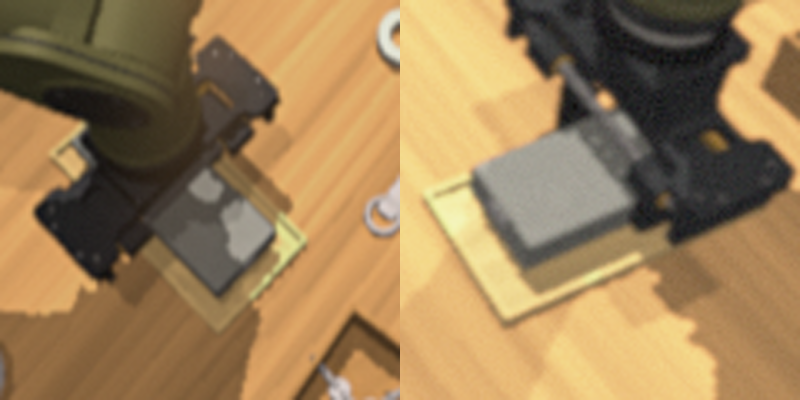

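```bash
python3 -m inch '[[1,6,1.5,0,0,0],[0,7,0,0,0,0],[0,5,0,0,0,0],[0,3,0,0,0,0],[0,0,0,0,0,0]]';python3 -m inch '[[0,1,0,0,0,0],[0,0,0,0,0,0]]';python3 -m inch '[[0,1,0,0,0,0],[0,0,0,0,0,0]]'
```

```text
clock: 32.17
tool_pos: [0.6321, -0.2143, 0.0138]
eef_rot: [-0.522, -0.476, 0.476, 0.523]
contact_force: [-0.2, 0.4, -4.2]
opening: 0.747
clock: 32.33
tool_pos: [0.6324, -0.2143, 0.0137]
eef_rot: [-0.522, -0.476, 0.476, 0.523]
contact_force: [-2.7, -0.0, 2.4]
opening: 0.748
clock: 32.5
tool_pos: [0.6324, -0.2143, 0.0136]
eef_rot: [-0.523, -0.476, 0.476, 0.523]
contact_force: [-4.6, -0.4, 8.3]
opening: 0.743
```

```bash
python3 -m inch '[[0,-0.5,0,0,0,0],[0,0,0,0,0,0],[0,0,0,0,0,0],[0,-5,0,0,0,0],[0,-20,0,0,0,0],[0,-38,0,0,0,0],[0,-38,0,0,0,0],[0,-38,0,0,0,0],[0,-38,0,0,0,0],[0,-10,0,0,0,0],[0,0,0,0,0,0],[0,0,0,0,0,0]]' 80; python3 look.py w18
python3 - <<'E'
from plant import r
import cv2,numpy as np
from h import *
d=dict(np.load("w18.npz"));P=cloud(d,d["W"])*1000
q=P.reshape(-1,3);q=q[(np.hypot(q[:,0]-633,q[:,1]+214)<110)&(q[:,2]>26)&(q[:,2]<44)];print(len(q),q.mean(0),cv2.minAreaRect(q[:,:2].astype(np.float32)))
for n in("scene","side"):
    d=r.snapshot(n);cv2.imwrite(f"pics/{n}18.png",d["img"][:,:,::-1])
    P=cloud(d)*1000;q=P.reshape(-1,3)
    def g(c,rad,z0,z1):
        b=q[(np.hypot(q[:,0]-c[0],q[:,1]-c[1])<rad)&(q[:,2]>z0)&(q[:,2]<z1)];return len(b),b.mean(0).round(1) if len(b) else None,[np.round(v,1) for v in cv2.minAreaRect(b[:,:2].astype(np.float32))] if len(b) else None
    print(n,"bt",g((639,203),40,18,30),"\n fw",g((416,-314),40,26,36),"\n ped",g((416,324),50,20,34),"\n tin",g((633,-214),110,28,40))
E
```

```text
clock: 33.5
tool_pos: [0.6323, -0.2147, 0.1994]
eef_rot: [-0.523, -0.476, 0.476, 0.523]
contact_force: [0.2, -0.4, 0.2]
opening: 0.909
7867 [ 625.6125992  -214.97130049   33.02180158] ((631.8932495117188, -215.5344696044922), (66.11238098144531, 169.43551635742188), 84.67742156982422)
scene bt (110, array([638.2, 201. ,  22.9]), [array([638.6, 201. ]), array([34.6, 38.3]), np.float64(34.4)]) 
 fw (235, array([ 417. , -315.4,   31.1]), [array([ 416.7, -314.8]), array([54.2, 53.2]), np.float64(16.3)]) 
 ped (178, array([408.6, 321.6,  25.3]), [array([413.2, 323.2]), array([63.7, 52.2]), np.float64(11.5)]) 
 tin (1298, array([ 649.4, -217.3,   33. ]), [array([ 641.4, -216.2]), array([ 66. , 151.7]), np.float64(85.5)])
side bt (117, array([637.7, 199.9,  24.3]), [array([638.9, 202.2]), array([39.6, 37.6]), np.float64(58.8)]) 
 fw (613, array([ 415.5, -315.1,   32. ]), [array([ 415.9, -314.1]), array([54.6, 54.6]), np.float64(39.8)]) 
 ped (254, array([409.1, 320.8,  26.9]), [array([415.5, 325. ]), array([66.3, 54.3]), np.float64(8.3)]) 
 tin (2144, array([ 627.8, -216.3,   34. ]), [array([ 632.3, -214.9]), array([ 67.3, 171.6]), np.float64(85.2)])
```

View pics/w18.png

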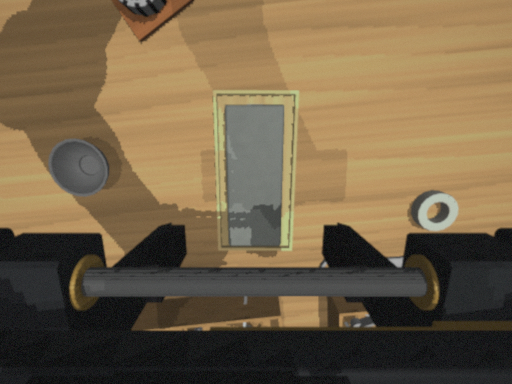

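View pics/side18.png

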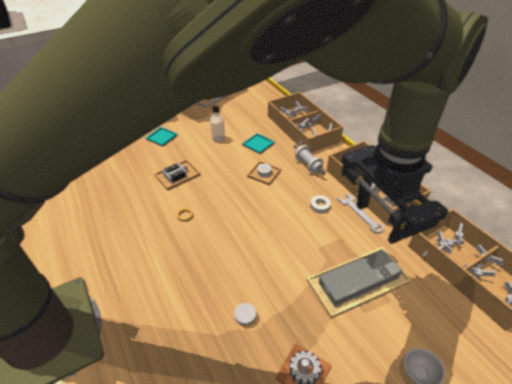

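All four parts sit in place at the right heights. In the wrist view the tin lies inside its tray (225..284 within 214..298). The side view shows the bearing tin at (264,170), the pedal at (176,172) and the freewheel at (305,366). Handing in.

```bash
python3 -c "
from plant import r
print(r.finish_job()); print(r.get_state()['clock'])"
```

```text
the job is handed in; nothing more can be done
None
the job is handed in; nothing more can be done
```

I took the pile apart from the top down and handed the job in at about 34 s of the 120 s allowed. The order was bearing tin to the small square tray, freewheel onto the spindle, pedal lengthways into its tray, then the tool tin into the plywood tray. I lowered each part until the wrist felt light contact (4–8 N) and released it there. The hand-in reports no verdict, so these are my own last checks.

| Part | Centre offset from its place | Height of top (measured / expected if flat) |
|---|---|---|
| Bearing tin | 1–6 mm | 23–24 / 24 mm |
| Freewheel | about 1–2 mm | 31–32 / 32 mm |
| Pedal | a few mm, yaw within about 4° of the tray's | 25–27 / 28 mm |
| Tool tin | about 2 mm, square with the tray | 33–34 / 34 mm |

- **Camera disagreements:** the cameras disagreed with each other by 2–5 mm on some tray positions, such as y of the bearing and pedal trays. That is well inside the tolerances.
- **Tool tin reading from the scene camera:** this camera put the tin 9 mm off, because the arm hid part of it. Its fitted length was 152 mm instead of 170 mm. The side and wrist views agreed with each other, so I used those.
- **End state:** the gripper was clear above the bench and touching nothing. Nothing tipped or slipped in any view.

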